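Bring the tippy reagent bottle upright into the analyser's loading bay

ROBOT

A 6-joint arm with a two-finger parallel gripper is mounted at the origin on the work surface. World frame = base frame: x ahead of the robot, y to its left, z up, the work surface at z = 0. Lengths are in mm, angles in rad, forces in N, time in s.
With the tool pointing down it reaches from about 375 to 925 mm from the base axis. Payload 5.7 kg.
Tool frame: the origin (TCP) lies midway between the tips of the shut fingers; the grasp point (between the pads) lies 19 mm behind it (robot.grasp_offset is the distance from the TCP to the grasp point, in mm); z points along the fingers, y is the line along which they close (so a half turn about z gives the same grasp; the last joint's range is limited). The gripper opens to 85 mm and grips with 20 to 120 N. Pads are 22 mm wide; open, the fingers measure 114 mm over their backs; the gripper's body (76 mm by 85 mm) begins 54 mm behind the grasp point. The pads swing forward as they close: fully open they stand 13 mm farther back than shut.
Start: joints at [1.168, 0.359, 1.51, -0, 1.272, -0.115], TCP at [170.299, 575.292, 231.267] pointing down, gripper open.
Joint ranges: [-2.97, 2.97], [-1.01, 2.36], [0.21, 2.38], [-0.96, 4.11], [0.2, 2.71], [-2.98, 2.98]. Speed limits (rad/s): [2.39, 2.39, 3.14, 3.14, 3.14, 3.14].

INTERFACE

Orientations are given as [roll, pitch, yaw] about the fixed x, y, z axes, in that order (R = Rz(yaw) Ry(pitch) Rx(roll)).
In Python, from rig import robot gives the robot as it stands. The module is installed in compiled form; this text tells all that it offers.
- The arm moves only by the shell command python3 -m crank 'ROWS' [FORCE]. ROWS is JSON, a list of rows, each an object of numbers: "rx", "ry", "rz": the turn, a rotation vector about the tool's x, y, z in degrees; "x", "y", "z": the shift along the tool's x, y, z in cm; "grip": the opening, from 0 (shut) to 1 (fully open). In form: [{"rx": .., "ry": .., "rz": .., "x": .., "y": .., "z": .., "grip": ..}, ...]. A call has 1 to 8 rows; each row is the pose to reach, as a shift and turn from the pose commanded when the call began, along the tool's axes at that moment; what a row does not reach only later rows make up. A row lasts 1/12 s, in which the tool goes at most 41.7 mm and 7.16 degrees, less where a joint would pass 70% of its speed; a pose out of reach is approached as far as the arm can. A call with a gripper value outside its range is refused whole. The fingers move at their own pace and stop on an object; FORCE is the grip in N (left out, the last holds). Time passes only in rows, so rows that repeat a pose let the fingers close. It gives the time, the measured TCP pose, the force, the opening and the grip force at its end, in the units of the state.
- robot.observe(): the state, without advancing time (a new reading comes with each control period).
- robot.get_image(name): name is "scene" or "side" or "wrist"; returns the picture (480x640x3 uint8, red, green, blue); there is no depth.
- robot.camera_params(name): a dict with "camera_matrix" (3x3 intrinsics, pixels), "world_to_cam" (4x4, takes a point from world to camera coordinates); the wrist camera has in their place "hand_eye" (4x4, takes a point from camera to tool coordinates, whose origin is the TCP and whose axes are the flange's). Camera axes: x right, y down, z forward; pixel columns grow to the right and rows downward; lengths in mm; the calibration is good to about 2 mm. The wrist camera is an equidistant fisheye: a pixel r from the principal point sees the ray r / f radians off the axis. A picture is of the moment at which its call begins: read the wrist's pose just before it. camera_params takes no time and is no camera call.
- robot.sign_off(): hands the job in; it is judged then, once.
The state is a dict: "time": time; "joint_positions": joint angles; "qvel": joint speeds; "effort": joint torques, N m; "tcp_pos": TCP position; "orientation": TCP orientation; "wrist_force": force on the tool from outside, world axes, zero at the start; "ft_torque": the same for the moment, N m; "width": finger opening in mm; "grip_force": force on a finger pad.
Only numpy, scipy, OpenCV 4.12 (cv2) and the standard library are available. Lean on these libraries where they do the work, as an engineer would, in place of code of your own. Each camera call takes 0.05 s, during which the arm holds its last target. There are 200 camera calls.

TASK

Pick up the bottle carrier by its upright handle, bring the loosely pivoted reagent bottle on it upright, and carry it to the loading bay. Hold it up clear above the bay, carrier level and bottle standing upright and touching nothing, steadily for five seconds so the reader can take its label; then lower the carrier gently into the bay, flat on its floor with the bottle between the two cheeks, let go and move the arm away. Never let the carrier tip over or fall, and leave everything else on the table alone.

Things in the scene. Friction and masses are not known exactly. Their poses are not given: they have to be found in the camera images.
- carrier: Loose bottle carrier, 0.55 kg without bottle. Origin: underside, below its upright handle; x runs along it towards the bottle, z up. Foot plate 12 mm thick, flat on the table at the start: 90 mm wide (y) from x = -110 to +50 mm, then a 56 mm wide tongue to x = +180 mm. Grey ballast box 66 x 80 mm at x = -73 mm, top at z = 54 mm; with the bottle it balances near the handle.
- carrier_handle (a point): Grasp point in the carrier's black upright handle, at x = y = 0, 85 mm above the underside, 25 mm below the handle's top; axes as the carrier's. The handle is a block 50 mm along x and 24 mm thick along y: grasp it from above, across y.
- bottle: Amber bottle, white cap, clamped in a cradle that pivots on the carrier. Origin: on the pivot axis, at x = 130, z = 40 mm in the carrier's frame. It tips only about the carrier's x axis (sideways); its z runs up the bottle. 60 mm in diameter from 30 to 130 mm above the pivot, neck and cap (38 mm) to 180 mm. At the start it leans on its stop to the carrier's -y side: +0.4 rad about +x.
- bottle_cap (a point): Top of the bottle's cap, 180 mm up its z axis from the pivot. Bottle and cradle: nominal mass 0.24 kg (hidden, +-20 %), centre of mass 96 mm above the pivot, inertia about the pivot 0.0027 kg m2.
- carrier_pivot (a point): The pivot on the carrier (axes as the carrier's), between two small ears. No spring, no dry friction; an oil damper of 0.14 N m s/rad between bottle and carrier, stops at +-0.40 rad to the carrier. So the bottle falls away from upright slowly (time constant about 0.64 s), and turning the carrier about the pivot axis drags the bottle along.
- bay: Loading bay fixed on the table: grey floor plate 12 mm thick, low white rims, two cheeks, reader column. Origin on the table; x points to the reader, as the seated carrier's x does. Side rims 24 mm high over the table, inner faces at y = +-53 mm, x = -122 to +38 mm; end rim's inner face at x = -120 mm. Reader column x = 198 to 254 mm, 100 mm wide, 156 mm high.
- bay_floor (a point): Point on the bay's floor, 12 mm above the table, right above the bay's origin, where the carrier's origin belongs; axes as the bay's.
- bay_cheeks (a point): Point midway between the bay's two upright cheeks, at x = 130 mm, 115 mm above the table; axes as the bay's. Cheeks 46 mm long (x), inner faces at y = +-41 mm, straight up to this height, then flaring outwards to 135 mm above the table. The bottle goes between them and leans on one when let go.
- tube_rack: Bystander: white tube rack with ten capped tubes, 90 x 200 mm, 106 mm high; origin under its centre. Leave alone.
- tip_box: Bystander: grey pipette-tip box, 90 x 125 mm, 74 mm high; origin under its centre. Leave alone.
- bulb: Bystander: red rubber blower bulb standing on its end, 66 mm wide, 115 mm high; origin under it. Leave alone.
- wash_bottle: Bystander: white bottle, 64 mm in diameter, 170 mm high; origin under it. Leave alone.
- jar: Bystander: glass jar, 70 mm in diameter, 90 mm high; origin under it. Leave alone.
- beaker: Bystander: clear beaker, 70 mm in diameter, 80 mm high; origin under it. Leave alone.

How it is judged (in metres and radians):
On the way:
1. held over the bay for 5 s on end: underside 90 mm or more above its floor, within 80 mm of its place, carrier level within 0.15 rad, bottle upright within 0.12 rad and touched by nothing (z of carrier in the frame of bay_floor above 0.09 m and horizontal distance between carrier and bay_floor below 0.08 m and angle between carrier's own z axis and vertical below 0.15 rad and angle between bottle's own z axis and vertical below 0.12 rad and contact force between bottle and anything else below 0.3 N), for 5 s.
At the end, for the whole second after the job is handed in: The carrier lies flat on the bay's floor (within 6 mm in height, 20 mm in place, 0.15 rad in direction, 0.06 rad level) with the bottle between the cheeks, leaning less than 0.3 rad, carrier at rest (0.03 m/s), bottle turning slower than 0.4 rad/s, released (horizontal distance between carrier and bay_floor below 0.02 m and z of carrier in the frame of bay_floor between -0.006 and 0.006 m and x of bottle in the frame of bay_floor above 0.1 m and angle between the x axis of carrier and the x axis of bay, either way round below 0.15 rad and angle between carrier's own z axis and vertical below 0.06 rad and angle between bottle's own z axis and vertical below 0.3 rad and linear speed of carrier below 0.03 m/s and angular speed of bottle below 0.4 rad/s); the robot touches nothing.
It fails at once if the carrier is tipped more than 0.8 rad (angle between carrier's own z axis and vertical above 0.8 rad).
It fails at once if the bottle is tipped more than 0.8 rad (angle between bottle's own z axis and vertical above 0.8 rad).
It fails at once if the carrier falls (faster than 0.7 m/s) (linear speed of carrier above 0.7 m/s).
It fails at once if the carrier is slammed onto the bay (more than 60 N) (contact force between carrier and bay above 60 N).
It fails at once if other things on the table are disturbed (moved more than 30 mm) (distance of any of tube_rack, tip_box, bulb, wash_bottle, jar, beaker from where it was at the start of the episode above 0.03 m).
It also fails if it takes over 70 s, if anything falls off the work surface, if the arm or the gripper's body presses on something with over 40 N, if the wrist force passes 120 N, or if a joint passes its speed limit or range.

## Working session

There is one attempt and no reset: what is moved stays moved. The work goes in short steps, Python scripts to look and compute and a shell command to move; the robot and the scene stay as the last step left them, time stands still between calls to the robot, and variables do not carry over. Pictures are saved under pics/ and viewed, at most 10 in all, crops included, and the job is handed in when it is done.

```bash
mkdir -p pics; python3 - <<'E'
from rig import robot
import cv2,numpy as np
o=robot.observe()
for k in o: print(k,np.round(o[k],3))
for n in("scene","side"):
    cv2.imwrite(f"pics/{n}0.png",robot.get_image(n)[:,:,::-1])
for n in("scene","side","wrist"):
    p=robot.camera_params(n)
    for k in p: print(n,k,np.round(p[k],3).tolist() if not isinstance(p[k],str) else p[k])
E
```

```text
time 0.0
joint_positions [ 1.168  0.36   1.511  0.     1.273 -0.115]
qvel [-0.    -0.001  0.002  0.002  0.    -0.001]
effort [ 0.0000e+00 -5.2762e+01 -2.7861e+01 -0.0000e+00  1.3000e-02 -0.0000e+00]
tcp_pos [170.023 574.684 230.452]
orientation [-3.14  -0.     2.854]
wrist_force [-0.582  0.136  0.138]
ft_torque [ 0.035  0.072 -0.021]
grip_force 0.0
width 85.672
scene camera_matrix [[488.28, 0.0, 324.02], [0.0, 488.28, 240.005], [0.0, 0.0, 1.0]]
scene world_to_cam [[0.441, 0.897, -0.015, -238.383], [0.688, -0.349, -0.636, -299.582], [-0.576, 0.27, -0.771, 1686.928], [0.0, 0.0, 0.0, 1.0]]
side camera_matrix [[579.593, 0.0, 313.978], [0.0, 579.593, 240.498], [0.0, 0.0, 1.0]]
side world_to_cam [[0.997, -0.083, 0.004, -580.95], [-0.062, -0.775, -0.629, 110.197], [0.055, 0.626, -0.778, 1571.805], [0.0, 0.0, 0.0, 1.0]]
wrist camera_matrix [[371.648, 0.0, 321.137], [0.0, 371.648, 237.876], [0.0, 0.0, 1.0]]
wrist hand_eye [[-0.001, -0.959, -0.283, 72.158], [1.0, -0.001, -0.001, 0.036], [0.001, -0.283, 0.959, -143.437], [0.0, 0.0, 0.0, 1.0]]
```

View pics/scene0.png

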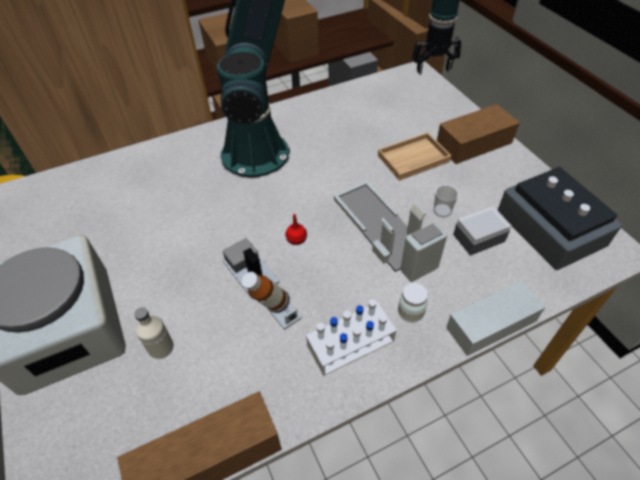

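View pics/side0.png

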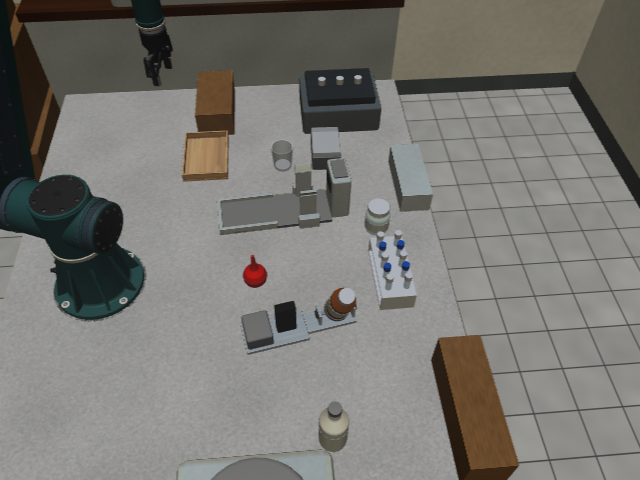

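The scene view shows the carrier (handle about (252,262), bottle (268,290)) and the bay (floor (370,215), column (422,250)). In the side view the handle is at (286,317), the cap at (346,297), and the bay spans (220..330, 190..230). I'll enlarge both.

```bash
python3 - <<'E'
import cv2,numpy as np
a=cv2.imread("pics/scene0.png");b=cv2.imread("pics/side0.png")
r=lambda im,x,y,w,h:cv2.resize(im[y:y+h,x:x+w],(400,300),interpolation=cv2.INTER_CUBIC)
m=np.vstack([np.hstack([r(a,212,232,100,100)if 0 else r(a,205,235,120,90),r(a,330,180,120,100)if 0 else r(a,328,180,132,99)]),np.hstack([r(b,236,280,132,80) if 0 else r(b,236,270,128,96),r(b,212,150,144,108)])])
cv2.imwrite("pics/m1.png",m)
E
```

```text
(no output)
```

View pics/m1.png

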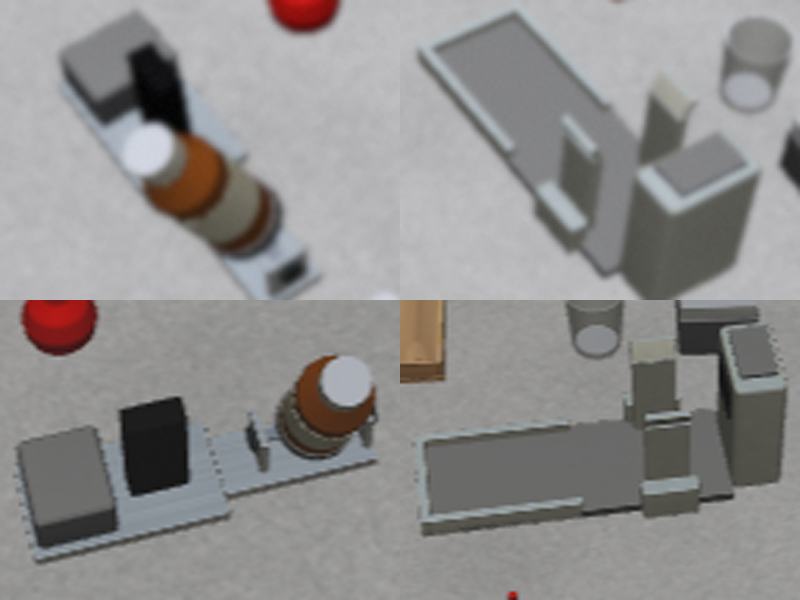

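```bash
cat > h.py <<'E'
import numpy as np
from rig import robot
def ray(n,p,z):
    P=robot.camera_params(n);K=np.array(P["camera_matrix"]);T=np.array(P["world_to_cam"])
    R=T[:3,:3];c=-R.T@T[:3,3];d=R.T@np.linalg.solve(K,[p[0],p[1],1]);return c+d*(z-c[2])/d[2]
def proj(n,X):
    P=robot.camera_params(n);K=np.array(P["camera_matrix"]);T=np.array(P["world_to_cam"])
    q=K@(T[:3,:3]@np.array(X,float)+T[:3,3]);return q[:2]/q[2]
def fit(M,W):
    M=np.array(M,float);W=np.array(W,float);m=M.mean(0);w=W.mean(0)
    a=(M-m)@np.array([1,1j]);b=(W-w)@np.array([1,1j]);th=np.angle((a.conj()*b).sum())
    R=np.array([[np.cos(th),-np.sin(th)],[np.sin(th),np.cos(th)]]);t=w-R@m
    return R,t,th,W-(M@R.T+t)
E
cat > a.py <<'E'
from h import *
def run(name,picks):
    M=[];W=[]
    for n,u,v,x,y,z,(ox,oy,s,fx,fy) in picks:
        M.append((x,y));W.append(ray(n,((u-fx)/s+ox,(v-fy)/s+oy),z)[:2])
    R,t,th,r=fit(M,W);print(name,t.round(1),"yaw",th.round(4));print(r.round(1).tolist())
    return R,t
S=(236,270,3.125,0,300);B=(212,150,400/144,400,300);C=(328,180,400/132,400,0);D=(205,235,400/120,0,0)
run("carrier",[("side",38,553,-110,-45,12,S),("side",228,512,50,-45,12,S),("side",376,459,180,-28,12,S),
("side",18,442,-106,40,54,S),("side",97,428,-40,40,54,S),("side",116,526,-40,-40,54,S),("side",35,545,-106,-40,54,S),
("side",120,409,-25,12,110,S),("side",182,398,25,12,110,S),("side",131,494,-25,-12,12,S),("side",188,486,25,-12,12,S)])
side=[("side",720,330,198,50,156,B),("side",735,390,198,-50,156,B),("side",785,377,254,-50,156,B),("side",771,325,254,50,156,B),("side",570,428,38,53,24,B),("side",582,500,38,-53,24,B)]
sc=[("scene",637,172,198,-50,156,C),("scene",718,135,198,50,156,C),("scene",672,212,254,-50,156,C),("scene",760,170,254,50,156,C),("scene",512,150,38,-53,24,C),("scene",608,106,38,53,24,C)]
run("bay side",side);run("bay scene",sc);run("bay",side+sc)
a=np.array(ray("scene",(155/3.333+205,150/3.333+235),190));print(a, ray("side",(346/3.125+236,82/3.125+270),200))
E
python3 a.py
```

```text
carrier [ 496.6 -194.5] yaw 0.1982
[[1.9, 9.8], [-2.9, 2.8], [-2.5, -0.3], [3.2, 2.9], [1.6, -2.1], [-2.4, -13.3], [0.0, -11.6], [1.8, 2.9], [1.1, -0.8], [0.4, 7.9], [-2.3, 1.7]]
bay side [446.1 200.8] yaw 0.076
[[1.6, -9.2], [0.5, 3.9], [-3.8, 13.8], [-1.4, -10.1], [1.3, -0.2], [1.8, 1.8]]
bay scene [453.1 211. ] yaw 0.0486
[[4.1, 6.4], [5.2, -10.2], [-2.8, 6.3], [-2.5, -3.8], [-1.0, -2.6], [-3.0, 3.9]]
bay [449.6 205.9] yaw 0.0621
[[-2.8, -11.6], [-2.5, 1.6], [-6.9, 12.2], [-5.8, -11.8], [-2.9, -4.9], [-1.0, -2.8], [7.1, 8.8], [9.6, -7.7], [0.3, 7.9], [1.9, -2.1], [1.9, 1.9], [1.3, 8.6]]
[ 629.68912523 -225.22845183  190.        ] [ 636.85040749 -232.81733743  200.        ]
```

```bash
cat >> h.py <<'E'
from scipy.spatial.transform import Rotation as Ro
def delta(xyz,yaw,roll=0.0):
    """shift (cm) and turn (deg) in tool axes to TCP xyz, tool down with yaw, extra roll about its own x"""
    o=robot.observe();R0=Ro.from_euler("xyz",o["orientation"]);R1=Ro.from_euler("xyz",[np.pi,0,yaw])*Ro.from_rotvec([roll,0,0])
    print("shift cm",(R0.inv().apply(np.array(xyz)-o["tcp_pos"])/10).round(2),"turn deg",np.degrees((R0.inv()*R1).as_rotvec()).round(1))
def wray(p,o,z):
    P=robot.camera_params("wrist");K=np.array(P["camera_matrix"]);H=np.array(P["hand_eye"])
    d=np.array([(p[0]-K[0,2])/K[0,0],(p[1]-K[1,2])/K[1,1]]);r=np.hypot(*d)
    v=np.array([*(d/r*np.sin(r)),np.cos(r)]);R=Ro.from_euler("xyz",o["orientation"]).as_matrix()
    c=R@H[:3,3]+o["tcp_pos"];v=R@H[:3,:3]@v;return c+v*(z-c[2])/v[2]
E
python3 -c "
from h import *
delta([497,-195,340],3.34)"
```

```text
shift cm [-53.2  -64.55 -10.85] turn deg [ -0.1  -0.  -27.9]
```

```bash
python3 -m crank '[{"z":-4},{"z":-8},{"x":-2,"y":-3,"z":-10.8},{"x":-4.5,"y":-5.5,"z":-10.8},{"x":-7,"y":-8.5,"z":-10.8},{"x":-9.5,"y":-11.5,"z":-10.8},{"x":-12,"y":-14.5,"z":-10.8},{"x":-14.5,"y":-17.5,"z":-10.8}]'
python3 -m crank '[{"x":-2.5,"y":-3},{"x":-5,"y":-6},{"x":-7.5,"y":-9},{"x":-10,"y":-12},{"x":-12.5,"y":-15},{"x":-15,"y":-18},{"x":-17.5,"y":-21},{"x":-20,"y":-24}]'
python3 -m crank '[{"x":-2.5,"y":-3,"rz":-4},{"x":-5,"y":-6,"rz":-8},{"x":-7.5,"y":-9,"rz":-12},{"x":-10,"y":-12,"rz":-16},{"x":-12.5,"y":-15,"rz":-20},{"x":-15,"y":-18,"rz":-24},{"x":-17.5,"y":-21,"rz":-27.9},{"x":-18.7,"y":-23,"rz":-27.9}]'
python3 -m crank '[{},{},{}]'
python3 - <<'E'
from h import *
import cv2,pickle
o=robot.observe();im=robot.get_image("wrist")[:,:,::-1];cv2.imwrite("pics/w1.png",im);pickle.dump(o,open("w1.pkl","wb"))
delta([497,-195,340],3.34)
E
```

```text
shift cm [-53.19 -64.55 -10.85] turn deg [ -0.1  -0.  -27.9]$[0]: bad value
$[0]: bad value
$[0]: bad value
$[0]: bad value
```

View pics/w1.png

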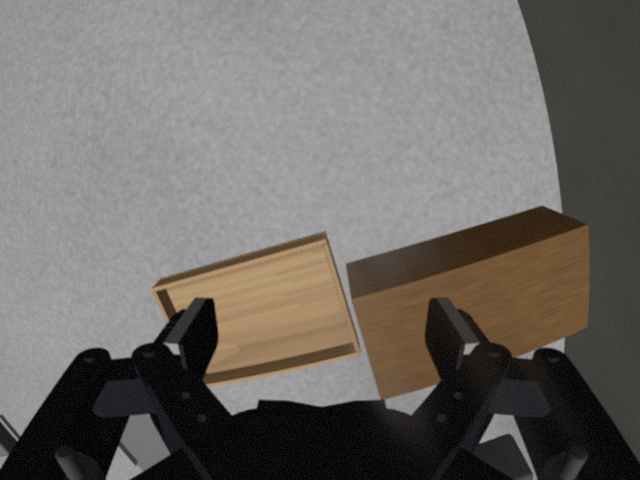

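The rows need every key, so the arm has not moved. The wrist view shows the wooden tray and block, with the gripper at the bottom, so the camera looks towards tool +x. I'll view the carrier with the TCP placed towards the bottle end.

```bash

python3 -m crank '[{"rx":0,"ry":0,"rz":0,"x":0,"y":0,"z":-4,"grip":1},{"rx":0,"ry":0,"rz":0,"x":0,"y":0,"z":-8,"grip":1},{"rx":0,"ry":0,"rz":0,"x":-2,"y":-2,"z":-11,"grip":1},{"rx":0,"ry":0,"rz":0,"x":-5,"y":-4.5,"z":-11,"grip":1},{"rx":0,"ry":0,"rz":0,"x":-8,"y":-7,"z":-11,"grip":1},{"rx":0,"ry":0,"rz":0,"x":-11,"y":-9.5,"z":-11,"grip":1},{"rx":0,"ry":0,"rz":0,"x":-14,"y":-12,"z":-11,"grip":1},{"rx":0,"ry":0,"rz":0,"x":-17,"y":-14.5,"z":-11,"grip":1}]'
python3 -m crank '[{"rx":0,"ry":0,"rz":0,"x":-2.8,"y":-2.7,"z":0,"grip":1},{"rx":0,"ry":0,"rz":0,"x":-5.6,"y":-5.4,"z":0,"grip":1},{"rx":0,"ry":0,"rz":0,"x":-8.4,"y":-8.1,"z":0,"grip":1},{"rx":0,"ry":0,"rz":0,"x":-11.2,"y":-10.8,"z":0,"grip":1},{"rx":0,"ry":0,"rz":0,"x":-14,"y":-13.5,"z":0,"grip":1},{"rx":0,"ry":0,"rz":0,"x":-16.8,"y":-16.2,"z":0,"grip":1},{"rx":0,"ry":0,"rz":0,"x":-19.6,"y":-18.9,"z":0,"grip":1},{"rx":0,"ry":0,"rz":0,"x":-22,"y":-21.6,"z":0,"grip":1}]'
python3 -c "
from h import *
delta([614,-171,340],3.34)"
```

```text
time: 0.82
tcp_pos: [292.5, 386.3, 341.2]
orientation: [-3.141, 0.0, 2.854]
wrist_force: [1.1, 1.5, 0.8]
width: 85.4
grip_force: 0.0
time: 1.48
tcp_pos: [442.6, 116.4, 341.3]
orientation: [-3.142, 0.0, 2.853]
wrist_force: [0.5, -0.3, -0.6]
width: 85.6
grip_force: 0.0
shift cm [-24.6  -22.69   0.14] turn deg [ -0.    0.  -27.9]
```

```bash

python3 -m crank '[{"rx":0,"ry":0,"rz":-4,"x":-2.8,"y":-2.7,"z":0,"grip":1},{"rx":0,"ry":0,"rz":-8,"x":-5.6,"y":-5.4,"z":0,"grip":1},{"rx":0,"ry":0,"rz":-12,"x":-8.4,"y":-8.1,"z":0,"grip":1},{"rx":0,"ry":0,"rz":-16,"x":-11.2,"y":-10.8,"z":0,"grip":1},{"rx":0,"ry":0,"rz":-20,"x":-14,"y":-13.5,"z":0,"grip":1},{"rx":0,"ry":0,"rz":-24,"x":-16.8,"y":-16.2,"z":0,"grip":1},{"rx":0,"ry":0,"rz":-27.9,"x":-19.6,"y":-18.9,"z":0,"grip":1},{"rx":0,"ry":0,"rz":-27.9,"x":-22,"y":-21,"z":0,"grip":1}]'
python3 -m crank '[{"rx":0,"ry":0,"rz":0,"x":-1.4,"y":-2,"z":0,"grip":1},{"rx":0,"ry":0,"rz":0,"x":-1.4,"y":-2,"z":0,"grip":1},{"rx":0,"ry":0,"rz":0,"x":-1.4,"y":-2,"z":0,"grip":1},{"rx":0,"ry":0,"rz":0,"x":-1.4,"y":-2,"z":0,"grip":1}]'
python3 - <<'E'
from h import *
import cv2,pickle
o=robot.observe();im=robot.get_image("wrist")[:,:,::-1];cv2.imwrite("pics/w2.png",im);pickle.dump(o,open("w2.pkl","wb"))
delta([614,-171,340],3.34)
E
```

```text
time: 2.15
tcp_pos: [593.8, -148.1, 340.8]
orientation: [-3.141, -0.001, -2.94]
wrist_force: [0.8, 0.5, 0.3]
width: 85.8
grip_force: 0.0
time: 2.48
tcp_pos: [610.2, -161.7, 340.7]
orientation: [3.141, -0.001, -2.942]
wrist_force: [0.2, -0.2, 0.4]
width: 85.8
grip_force: 0.0
shift cm [-0.19 -1.03  0.11] turn deg [ 0.  -0.1  0.1]
```

View pics/w2.png

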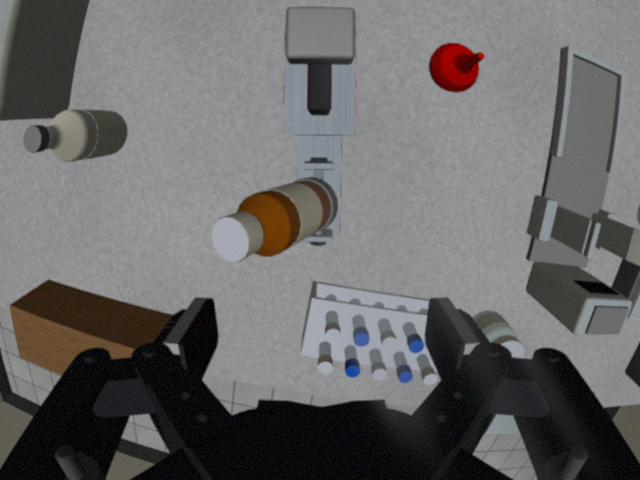

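The wrist view shows the foot plate front corners at about (285,132) and (355,135), the tongue end at (340,240), the ballast top at (286..355, 10..58) and the handle foot at about (310..331, 113). The bay is at the right edge. Now the fit.

```bash
cat > b.py <<'E'
from h import *
import pickle,cv2,sys
o=pickle.load(open("w2.pkl","rb"))
g=cv2.cvtColor(cv2.imread("pics/w2.png"),cv2.COLOR_BGR2GRAY)
P=[(285,134,50,-45,12),(355,135,50,45,12),(297,135,50,-28,12),(341,136,50,28,12),(340,241,180,28,12),(310,114,25,-12,12),(331,114,25,12,12),(287,57,-40,-40,54),(355,57,-40,40,54),(287,10,-106,-40,54),(354,9,-106,40,54)]
W=[wray(p[:2],o,p[4])[:2] for p in P]
R,t,th,r=fit([p[2:4] for p in P],W);print(t.round(1),th.round(4));print(r.round(1).tolist())
f=lambda x,y,z:(*(R@[x,y]+t),z)
for q in [(-25,-12,110),(25,12,110),(0,0,110)]: print(q,"scene",proj("scene",f(*q)).round(),"side",proj("side",f(*q)).round())
im=cv2.imread("pics/w2.png")[0:150,270:370]
cv2.imwrite("pics/w2c.png",cv2.resize(im,(533,600-0) if 0 else (400,600),interpolation=cv2.INTER_CUBIC))
E
python3 b.py
```

```text
[ 495.6 -185.9] 0.1871
[[-2.1, 0.9], [-1.4, -0.9], [-0.4, -0.7], [0.4, -1.3], [7.6, 1.8], [-2.2, -0.9], [-2.9, 1.2], [-3.0, 1.3], [-3.4, -1.4], [4.4, 1.6], [2.9, -1.6]]
(-25, -12, 110) scene [242. 250.] side [275. 311.]
(25, 12, 110) scene [260. 258.] side [293. 298.]
(0, 0, 110) scene [251. 254.] side [284. 305.]
```

View pics/w2c.png

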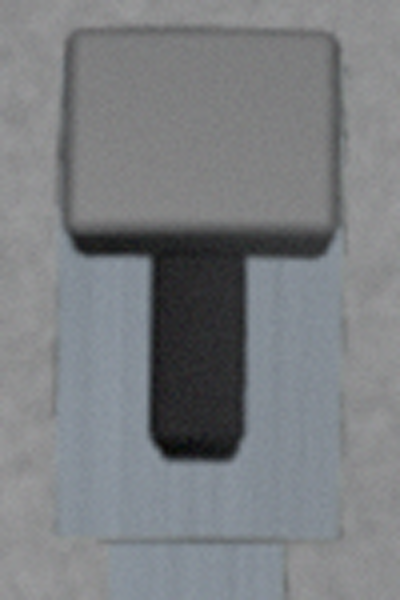

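The handle fit is consistent with the side view (285,304). Next: move above the handle and descend.

```bash
python3 -c "
from h import *
delta([496,-186,66],np.pi+.187)"
```

```text
shift cm [11.65 -0.18 27.52] turn deg [ 0.  -0.1  0.7]
```

```bash

python3 -m crank '[{"rx":0,"ry":0,"rz":0.7,"x":3,"y":-0.2,"z":0,"grip":1},{"rx":0,"ry":0,"rz":0.7,"x":6,"y":-0.2,"z":1,"grip":1},{"rx":0,"ry":0,"rz":0.7,"x":9,"y":-0.2,"z":3,"grip":1},{"rx":0,"ry":0,"rz":0.7,"x":11.6,"y":-0.2,"z":6,"grip":1},{"rx":0,"ry":0,"rz":0.7,"x":11.6,"y":-0.2,"z":9,"grip":1},{"rx":0,"ry":0,"rz":0.7,"x":11.6,"y":-0.2,"z":12,"grip":1},{"rx":0,"ry":0,"rz":0.7,"x":11.6,"y":-0.2,"z":15,"grip":1},{"rx":0,"ry":0,"rz":0.7,"x":11.6,"y":-0.2,"z":16,"grip":1}]'
python3 -m crank '[{"rx":0,"ry":0,"rz":0,"x":0,"y":0,"z":0,"grip":1},{"rx":0,"ry":0,"rz":0,"x":0,"y":0,"z":0,"grip":1},{"rx":0,"ry":0,"rz":0,"x":0,"y":0,"z":0,"grip":1}]'
python3 - <<'E'
from h import *
import cv2,pickle
o=robot.observe();im=robot.get_image("wrist")[:,:,::-1];pickle.dump(o,open("w3.pkl","wb"))
s=robot.get_image("scene")[:,:,::-1]
cv2.imwrite("pics/w3.png",np.hstack([cv2.resize(im,(400,300)),cv2.resize(s[180:360,180:420],(400,300))]))
delta([496,-186,66],np.pi+.187)
E
```

```text
time: 3.2
tcp_pos: [494.3, -184.7, 178.2]
orientation: [3.138, -0.005, -2.954]
wrist_force: [-0.1, 0.5, 0.5]
width: 85.0
grip_force: 0.0
time: 3.45
tcp_pos: [498.8, -187.4, 183.2]
orientation: [-3.14, 0.002, -2.954]
wrist_force: [0.2, -0.1, 0.4]
width: 85.6
grip_force: 0.0
shift cm [ 0.29  0.24 11.73] turn deg [-0.1  0.2  0. ]
```

View pics/w3.png

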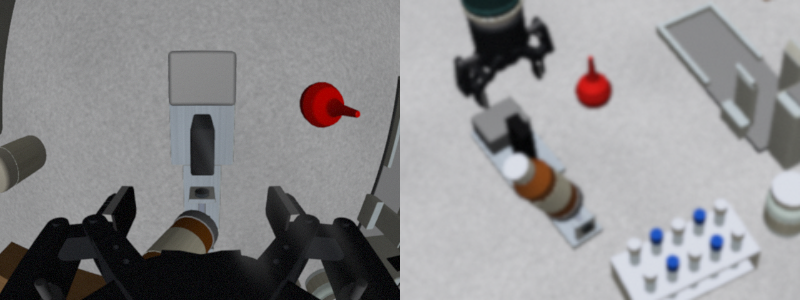

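The wrist view shows the handle centred between the fingers (column ~202 of 400), with its top's far edge at about (202,175), i.e. (323,280) at full size. I'll check that against the model.

```bash
python3 - <<'E'
from h import *
import pickle
o=pickle.load(open("w3.pkl","rb"));th=.187;c=np.array([495.6,-185.9])
R=np.array([[np.cos(th),-np.sin(th)],[np.sin(th),np.cos(th)]])
for p,z in [((323,280),110),((323,184),12),((270,167),54),((378,167),54),((270,83),54),((378,83),54)]: print(p,(R.T@(wray(p,o,z)[:2]-c)).round(1))
print(o["tcp_pos"])
E
```

```text
(323, 280) [22.6 -1.1]
(323, 184) [-23.9  -1. ]
(270, 167) [-43.  -40.1]
(378, 167) [-43.   39.5]
(270, 83) [-105.2  -39.4]
(378, 83) [-105.3   38.7]
[ 498.82054694 -187.37491416  183.19559117]
```

```bash

python3 -m crank '[{"rx":0,"ry":0,"rz":0,"x":0.3,"y":0.2,"z":2,"grip":1},{"rx":0,"ry":0,"rz":0,"x":0.3,"y":0.2,"z":4,"grip":1},{"rx":0,"ry":0,"rz":0,"x":0.3,"y":0.2,"z":6,"grip":1},{"rx":0,"ry":0,"rz":0,"x":0.3,"y":0.2,"z":8,"grip":1},{"rx":0,"ry":0,"rz":0,"x":0.3,"y":0.2,"z":10,"grip":1},{"rx":0,"ry":0,"rz":0,"x":0.3,"y":0.2,"z":11,"grip":1},{"rx":0,"ry":0,"rz":0,"x":0.3,"y":0.2,"z":11.7,"grip":1},{"rx":0,"ry":0,"rz":0,"x":0.3,"y":0.2,"z":11.7,"grip":1}]'
python3 -m crank '[{"rx":0,"ry":0,"rz":0,"x":0,"y":0,"z":0,"grip":0.5},{"rx":0,"ry":0,"rz":0,"x":0,"y":0,"z":0,"grip":0.3},{"rx":0,"ry":0,"rz":0,"x":0,"y":0,"z":0,"grip":0.15},{"rx":0,"ry":0,"rz":0,"x":0,"y":0,"z":0,"grip":0},{"rx":0,"ry":0,"rz":0,"x":0,"y":0,"z":0,"grip":0},{"rx":0,"ry":0,"rz":0,"x":0,"y":0,"z":0,"grip":0},{"rx":0,"ry":0,"rz":0,"x":0,"y":0,"z":0,"grip":0},{"rx":0,"ry":0,"rz":0,"x":0,"y":0,"z":0,"grip":0}]' 100
```

```text
time: 4.22
tcp_pos: [494.1, -185.7, 63.9]
orientation: [3.141, -0.001, -2.955]
wrist_force: [0.9, 0.5, -0.3]
width: 85.4
grip_force: 0.0
time: 4.88
tcp_pos: [494.8, -186.3, 65.1]
orientation: [-3.14, 0.001, -2.955]
wrist_force: [-0.9, -1.6, 5.8]
width: 23.0
grip_force: 98.4
```

```bash

python3 -m crank '[{"rx":0,"ry":0,"rz":0,"x":0,"y":0,"z":-1,"grip":0},{"rx":0,"ry":0,"rz":0,"x":0,"y":0,"z":-3,"grip":0},{"rx":0,"ry":0,"rz":0,"x":0,"y":0,"z":-6,"grip":0},{"rx":0,"ry":0,"rz":0,"x":0,"y":0,"z":-9,"grip":0},{"rx":0,"ry":0,"rz":0,"x":0,"y":0,"z":-12,"grip":0},{"rx":0,"ry":0,"rz":0,"x":0,"y":0,"z":-15,"grip":0},{"rx":0,"ry":0,"rz":0,"x":0,"y":0,"z":-18,"grip":0},{"rx":0,"ry":0,"rz":0,"x":0,"y":0,"z":-20,"grip":0}]'
python3 -m crank '[{"rx":0,"ry":0,"rz":0,"x":0,"y":1,"z":0,"grip":0},{"rx":0,"ry":0,"rz":0,"x":0,"y":3,"z":0,"grip":0},{"rx":0,"ry":0,"rz":0,"x":0,"y":6,"z":0,"grip":0},{"rx":0,"ry":0,"rz":0,"x":0,"y":9,"z":0,"grip":0},{"rx":0,"ry":0,"rz":0,"x":0,"y":11,"z":0,"grip":0},{"rx":0,"ry":0,"rz":0,"x":0,"y":13,"z":0,"grip":0},{"rx":0,"ry":0,"rz":0,"x":0,"y":13,"z":0,"grip":0},{"rx":0,"ry":0,"rz":0,"x":0,"y":13,"z":0,"grip":0}]'
python3 - <<'E'
from h import *
import cv2,pickle
o=robot.observe();im=robot.get_image("wrist")[:,:,::-1];pickle.dump(o,open("w4.pkl","wb"));cv2.imwrite("pics/w4.png",im)
s=robot.get_image("scene")[:,:,::-1];cv2.imwrite("pics/s4.png",s)
cv2.imwrite("pics/w4m.png",np.vstack([cv2.resize(im[40:440,320:],(480,600),interpolation=cv2.INTER_CUBIC)]) if 0 else np.hstack([cv2.resize(im[0:400,340:],(450,600),interpolation=cv2.INTER_CUBIC),cv2.resize(s[130:400,200:357],(349,600))]))
E
```

```text
time: 5.55
tcp_pos: [493.6, -185.1, 266.5]
orientation: [3.141, 0.0, -2.955]
wrist_force: [0.5, -1.1, -7.9]
width: 23.0
grip_force: 99.5
time: 6.22
tcp_pos: [467.4, -55.9, 262.3]
orientation: [3.139, -0.004, -2.952]
wrist_force: [0.6, -0.5, -8.1]
width: 22.9
grip_force: 100.3
```

View pics/w4m.png

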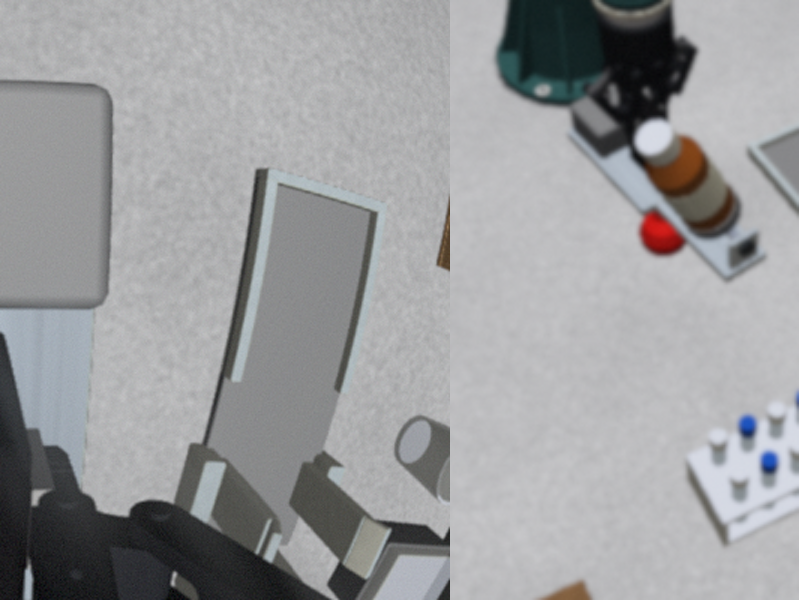

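Bay in the wrist view (montage/1.5 + 340): inner rim corners at montage (277,183), (375,210), (241,381) and (344,390). The scene view shows the carrier held level with the bottle on its stop. Now the fit, together with a cap-angle meter for the scene camera.

```bash
cat > c.py <<'E'
from h import *
import pickle
o=pickle.load(open("w4.pkl","rb"))
P=[(277,183,-120,-53,24),(375,210,-120,53,24),(241,381,38,-53,24),(344,390,38,53,24)]
R,t,th,r=fit([p[2:4] for p in P],[wray((p[0]/1.5+340,p[1]/1.5),o,p[4])[:2] for p in P])
print("bay",t.round(1),th.round(4),r.round(1).tolist())
f=lambda x,y,z:(*(R@[x,y]+t),z)
for x,y,z,n in[(38,-53,24,"scene"),(38,53,24,"scene"),(38,-53,24,"side"),(38,53,24,"side"),(198,-50,156,"side"),(254,50,156,"side"),(198,-50,156,"scene"),(254,50,156,"scene")]:
    p=proj(n,f(x,y,z)); q=(p-(328,180))*400/132+(400,0) if n=="scene" else (p-(212,150))*400/144+(400,300); print(x,y,z,n,q.round())
E
python3 c.py
cat > cap.py <<'E'
from h import *
import cv2,sys
def lean(save=None):
    """bottle angle from cap centroid in scene and side, carrier pose from the arm (grasp at carrier 0,0,85)"""
    o=robot.observe();ims={n:robot.get_image(n) for n in("scene","side")}
    Rt=Ro.from_euler("xyz",o["orientation"]).as_matrix();C=np.column_stack([-Rt[:,0],Rt[:,1],-Rt[:,2]])
    org=o["tcp_pos"]-C@[0,0,66.];piv=org+C@[130,0,40.]
    roll=np.arcsin(C[2,1]);res={}
    ph=np.linspace(-.75,.75,151)  # angle of bottle to carrier
    for n,im in ims.items():
        h=cv2.cvtColor(im,cv2.COLOR_RGB2HSV);m=((h[...,0]>=6)&(h[...,0]<=20)&(h[...,1]>150)&(h[...,2]>60)).astype(np.uint8)
        w=((im.min(2)>165)&(h[...,1]<45)).astype(np.uint8)
        # predicted cap centre (165 up) and shoulder along the arc; keep white pixels near that arc
        arc=np.array([proj(n,piv+C@[0,-165*np.sin(a),165*np.cos(a)]) for a in ph])
        k=cv2.connectedComponentsWithStats(w);best=None
        for i in range(1,k[0]):
            d=np.hypot(*(arc-k[3][i]).T)
            if 25<k[2][i,4]<500 and d.min()<9:
                if best is None or d.min()<best[0]: best=(d.min(),ph[d.argmin()],k[3][i].round(1),k[2][i,4])
        res[n]=best
    print("t %.2f tcp %s carrier roll %.3f pitch %.3f z %.0f"%(o["time"],o["tcp_pos"].round(1),roll,-np.arcsin(C[2,0]),org[2]),"org",org.round(1))
    for n,b in res.items():
        print(n, None if b is None else "theta %.3f rel %.3f miss %.1f px %s area %d"%(b[1]+roll,b[1],b[0],b[2],b[3]))
    if save:
        for n in ims: cv2.imwrite(f"pics/{save}_{n}.png",ims[n][:,:,::-1])
if __name__=="__main__": lean(sys.argv[1] if len(sys.argv)>1 else None)
E
python3 cap.py a
```

```text
bay [444.  214.5] 0.1005 [[0.5, 1.3], [1.7, -1.5], [-1.1, -1.8], [-1.1, 2.0]]
38 -53 24 scene [517. 143.]
38 53 24 scene [604. 100.]
38 -53 24 side [579. 491.]
38 53 24 side [565. 418.]
198 -50 156 side [732. 380.]
254 50 156 side [765. 305.]
198 -50 156 scene [637. 160.]
254 50 156 scene [773. 153.]
t 6.32 tcp [468.9 -57.6 263.1] carrier roll 0.001 pitch 0.002 z 197 org [468.7 -57.5 197.1]
scene theta 0.661 rel 0.660 miss 3.6 px [282.5 212.1] area 304
side theta 0.381 rel 0.380 miss 1.9 px [332.  193.6] area 198
```

```bash
python3 - <<'E'
import cv2,numpy as np
for n,c in(("scene",(292,192)),("side",(332,194))):
    im=cv2.imread(f"pics/a_{n}.png");h=cv2.cvtColor(im,cv2.COLOR_BGR2HSV)
    for k in(165,150):
        w=((im.min(2)>k)&(h[...,1]<45)).astype(np.uint8)
        s=cv2.connectedComponentsWithStats(w);
        print(n,k,[(s[3][i].round(1).tolist(),int(s[2][i,4])) for i in range(1,s[0]) if np.hypot(*(s[3][i]-c))<30])
    for dy in range(-24,25,4): print(im[c[1]+dy,c[0]-12:c[0]+13:6].tolist())
E
python3 - <<'E'
import sys;sys.path.insert(0,'.')
from h import *
o=robot.observe();print(proj("scene",[490+0,-130,250]))
R=Ro.from_euler("xyz",o["orientation"]).as_matrix();C=np.column_stack([-R[:,0],R[:,1],-R[:,2]]);org=o["tcp_pos"]-C@[0,0,66.]
for a in(0,.2,.4):
  X=org+C@[130,-165*np.sin(a),40+165*np.cos(a)];print(a,X.round(),proj("scene",X).round(1),proj("side",X).round(1))
E
```

```text
scene 165 [([282.5, 212.1], 304)]
scene 150 []
[[11, 10, 9], [17, 15, 15], [15, 12, 13], [26, 22, 22], [65, 64, 63]]
[[24, 21, 21], [36, 35, 34], [26, 23, 24], [35, 34, 34], [161, 159, 159]]
[[22, 19, 18], [18, 16, 16], [18, 17, 16], [131, 129, 130], [196, 195, 194]]
[[18, 16, 15], [18, 16, 18], [20, 19, 19], [150, 149, 148], [195, 192, 192]]
[[13, 13, 11], [54, 52, 50], [181, 170, 166], [163, 159, 159], [197, 195, 194]]
[[15, 12, 12], [217, 206, 202], [228, 219, 214], [220, 210, 206], [196, 193, 194]]
[[27, 25, 26], [228, 218, 213], [228, 218, 214], [212, 205, 202], [63, 88, 132]]
[[109, 102, 94], [226, 215, 212], [227, 217, 213], [122, 126, 128], [49, 78, 127]]
[[159, 149, 141], [71, 71, 72], [106, 111, 111], [88, 96, 99], [24, 65, 122]]
[[197, 185, 176], [37, 36, 39], [54, 67, 83], [37, 57, 90], [23, 62, 118]]
[[200, 189, 179], [182, 172, 164], [19, 45, 84], [21, 52, 100], [21, 58, 111]]
[[198, 187, 178], [198, 188, 178], [30, 51, 85], [21, 50, 97], [21, 52, 100]]
[[195, 185, 174], [199, 189, 178], [164, 157, 151], [16, 34, 58], [17, 34, 56]]
side 165 [([349.0, 173.0], 1), ([319.0
[... 803 characters left out ...]
2]]
[[23, 55, 106], [197, 189, 186], [197, 189, 186], [197, 189, 185], [84, 92, 92]]
[[25, 56, 106], [179, 175, 174], [197, 189, 185], [197, 189, 185], [83, 91, 92]]
[[25, 54, 100], [65, 73, 75], [66, 73, 75], [46, 58, 73], [83, 90, 91]]
[[26, 53, 95], [26, 50, 89], [27, 49, 84], [27, 48, 82], [81, 89, 89]]
[[26, 48, 83], [26, 49, 87], [27, 49, 83], [28, 49, 83], [82, 90, 90]]
[[26, 36, 52], [26, 38, 56], [28, 43, 67], [72, 80, 84], [81, 88, 89]]
[[63, 72, 74], [77, 88, 89], [61, 70, 72], [122, 116, 110], [123, 125, 125]]
[264.72322887 208.44631143]
0 [598. -34. 402.] [318.4 176.8] [322.6 170.6]
0.2 [604. -66. 399.] [305.7 184.6] [326.8 181.9]
0.4 [609. -97. 389.] [293.5 194.6] [330.8 195.3]
```

```bash
sed -i 's/w=((im.min(2)>165)&(h\[...,1\]<45))/w=((im.min(2)>{"scene":199,"side":178}[n])\&(h[...,1]<45))/; s/np.linspace(-.75,.75,151)/np.linspace(-.75,.75,601)/' cap.py; python3 cap.py a
python3 -m crank '[{"rx":0,"ry":0,"rz":0,"x":0,"y":1,"z":0,"grip":0},{"rx":0,"ry":0,"rz":1,"x":0,"y":3,"z":0,"grip":0},{"rx":0,"ry":0,"rz":2,"x":0,"y":6,"z":0,"grip":0},{"rx":0,"ry":0,"rz":3,"x":0,"y":9,"z":0,"grip":0},{"rx":0,"ry":0,"rz":4,"x":0,"y":11,"z":0,"grip":0},{"rx":0,"ry":0,"rz":5,"x":0,"y":12,"z":0,"grip":0},{"rx":0,"ry":0,"rz":5,"x":0,"y":12,"z":0,"grip":0},{"rx":0,"ry":0,"rz":5,"x":0,"y":12,"z":0,"grip":0}]'
python3 -m crank '[{"rx":0,"ry":0,"rz":0,"x":0,"y":0,"z":0,"grip":0},{"rx":0,"ry":0,"rz":0,"x":0,"y":0,"z":0,"grip":0}]'
python3 cap.py b
python3 - <<'E'
from h import *
import cv2,pickle
o=robot.observe();im=robot.get_image("wrist")[:,:,::-1];pickle.dump(o,open("w5.pkl","wb"));cv2.imwrite("pics/w5.png",im)
s=cv2.imread("pics/side0.png")[150:258,212:356]
a=cv2.resize(im[0:400,320:590],(405,600),interpolation=cv2.INTER_CUBIC)
b=cv2.resize(s[:,:131],(393,324),interpolation=cv2.INTER_CUBIC)
c=cv2.resize(cv2.imread("pics/scene0.png")[180:272,328:459],(393,276),interpolation=cv2.INTER_CUBIC)
cv2.imwrite("pics/w5m.png",np.hstack([a,np.vstack([b,c])]))
E
```

```text
t 6.42 tcp [469.6 -58.3 263.6] carrier roll 0.000 pitch 0.001 z 198 org [469.6 -58.3 197.6]
scene theta 0.395 rel 0.395 miss 4.1 px [291.  191.3] area 152
side theta 0.383 rel 0.383 miss 1.9 px [332.2 193.5] area 185
time: 7.18
tcp_pos: [447.6, 60.3, 264.4]
orientation: [-3.141, 0.0, -3.04]
wrist_force: [0.6, -0.5, -7.2]
width: 23.1
grip_force: 100.3
time: 7.35
tcp_pos: [448.0, 59.2, 264.3]
orientation: [-3.141, 0.0, -3.043]
wrist_force: [-1.0, -0.8, -8.3]
width: 23.0
grip_force: 100.3
t 7.35 tcp [448.   59.2 264.3] carrier roll -0.000 pitch -0.000 z 198 org [448.   59.2 198.3]
scene theta 0.392 rel 0.393 miss 4.0 px [331.4 167.3] area 135
side None
```

View pics/w5m.png

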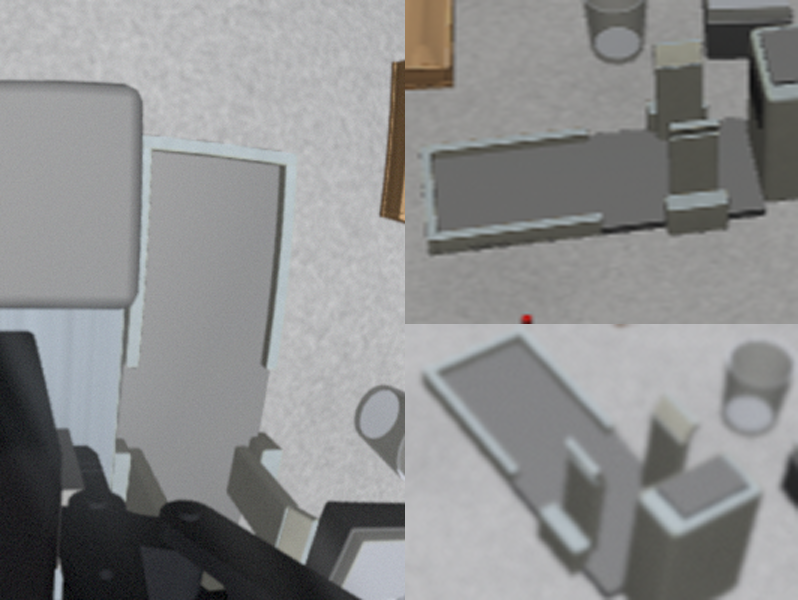

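The clear wrist view gives inner rim corners at montage (152,151), (285,164), (140,367) and (269,366). The side montage gives (437,153), (588,136), (437,232), (602,214), and the scene montage gives (440,373), (517,343), (518,467), (608,430).

```bash
cat > d.py <<'E'
from h import *
import pickle
o=pickle.load(open("w5.pkl","rb"))
M=[(-120,-53),(-120,53),(38,-53),(38,53)]
ww=[wray((u/1.5+320,v/1.5),o,24)[:2] for u,v in[(152,151),(285,164),(140,367),(269,366)]]
ss=[ray("side",((u-405)/3+212,v/3+150),24)[:2] for u,v in[(437,232),(437,153),(602,214),(588,136)]]
cc=[ray("scene",((u-405)/3+328,(v-324)/3+180),24)[:2] for u,v in[(440,373),(517,343),(518,467),(608,430)]]
for n,W in(("wrist",ww),("side",ss),("scene",cc)):
    R,t,th,r=fit(M,W);print(n,t.round(1),th.round(4),r.round(1).tolist())
# carrier in the wrist picture: ballast top right edge, height 54 over underside
th=o["orientation"][2]+np.pi;c=o["tcp_pos"][:2];R=np.array([[np.cos(th),-np.sin(th)],[np.sin(th),np.cos(th)]])
z0=o["tcp_pos"][2]-66
for p,z in[((141,300),54),((141,88),54),((126,310),12)]: print((R.T@(wray((p[0]/1.5+320,p[1]/1.5),o,z0+z)[:2]-c)).round(1))
E
python3 d.py
```

```text
wrist [444.5 215.1] 0.0943 [[1.1, 0.8], [0.9, -0.2], [-0.6, -0.8], [-1.4, 0.3]]
side [449.3 204.5] 0.0647 [[-0.9, 1.0], [4.3, -1.6], [-0.4, 1.0], [-3.0, -0.4]]
scene [452.8 210.3] 0.0746 [[1.6, 5.3], [7.0, -8.0], [-7.2, 2.3], [-1.4, 0.4]]
[-43.4  40.2]
[-104.4   38.8]
[-31.8  45.5]
```

```bash
cat > sim.py <<'E'
import numpy as np,sys,json
# rows of tool rx in deg from level (phi=-rx); start phi,theta ; lag of arm
def sim(rows,phi0=0.,th0=.4,m=.24,lag=.06):
    I,c,l=.0027*m/.24,.14,.096;dt=.001;phi=phi0;th=th0;w=0;cmd0=phi0;out=[]
    for r in rows:
        tgt=-np.radians(r)
        for k in range(83):
            cmd=cmd0+(tgt-cmd0)*(k+1)/83;dphi=(cmd-phi)/lag;phi+=dphi*dt
            w+=dt*(m*9.81*l*np.sin(th)-c*(w-dphi))/I;th+=w*dt
            if th-phi>.4: th=phi+.4;w=min(w,dphi)
            if th-phi<-.4: th=phi-.4;w=max(w,dphi)
        cmd0=tgt;out.append((round(phi,3),round(th,3),round(th-phi,3)))
    return out
if __name__=="__main__":
    rows=json.loads(sys.argv[1])
    for m in(.192,.24,.288): print(m,[o[1:] for o in sim(rows,m=m)][-4:])
E
python3 sim.py '[6,12,18,24,30,35,35,35,30,24,18,12]'; python3 sim.py '[6,12,18,24,30,35,35,35,35,30,24,18,12]'
python3 -m crank '[{"rx":0,"ry":0,"rz":0,"x":0,"y":1.5,"z":0,"grip":0},{"rx":0,"ry":0,"rz":0,"x":0,"y":4,"z":0.5,"grip":0},{"rx":0,"ry":0,"rz":0,"x":0,"y":7,"z":1,"grip":0},{"rx":0,"ry":0,"rz":0,"x":-0.3,"y":10,"z":1.5,"grip":0},{"rx":0,"ry":0,"rz":0,"x":-0.6,"y":13,"z":2,"grip":0},{"rx":0,"ry":0,"rz":0,"x":-0.8,"y":15,"z":2.5,"grip":0},{"rx":0,"ry":0,"rz":0,"x":-1,"y":15.8,"z":2.8,"grip":0},{"rx":0,"ry":0,"rz":0,"x":-1.2,"y":15.8,"z":2.8,"grip":0}]'
python3 cap.py c
python3 -c "
from h import *
delta([445.4,215.4,232],np.pi+.096)"
```

```text
0.192 [(np.float64(-0.284), np.float64(0.286)), (np.float64(-0.235), np.float64(0.251)), (np.float64(-0.16), np.float64(0.227)), (np.float64(-0.071), np.float64(0.212))]
0.24 [(np.float64(-0.316), np.float64(0.254)), (np.float64(-0.281), np.float64(0.205)), (np.float64(-0.219), np.float64(0.168)), (np.float64(-0.143), np.float64(0.141))]
0.288 [(np.float64(-0.348), np.float64(0.221)), (np.float64(-0.329), np.float64(0.157)), (np.float64(-0.283), np.float64(0.104)), (np.float64(-0.223), np.float64(0.06))]
0.192 [(np.float64(-0.319), np.float64(0.251)), (np.float64(-0.274), np.float64(0.213)), (np.float64(-0.202), np.float64(0.184)), (np.float64(-0.118), np.float64(0.165))]
0.24 [(np.float64(-0.363), np.float64(0.207)), (np.float64(-0.334), np.float64(0.152)), (np.float64(-0.279), np.float64(0.108)), (np.float64(-0.211), np.float64(0.073))]
0.288 [(np.float64(-0.41), np.float64(0.16)), (np.float64(-0.4), np.float64(0.087)), (np.float64(-0.365), np.float64(0.022)), (np.float64(-0.318), np.float64(-0.034))]
time: 8.17
tcp_pos: [443.6, 219.7, 235.5]
orientation: [3.141, -0.001, -3.04]
wrist_force: [-0.0, -1.1, -8.5]
width: 23.0
grip_force: 100.7
t 8.17 tcp [443.6 219.7 235.5] carrier roll 0.000 pitch 0.001 z 170 org [443.5 219.7 169.5]
scene theta 0.383 rel 0.383 miss 3.5 px [394.  153.9] area 119
side None
shift cm [-0.07 -0.25  0.41] turn deg [-0.1 -0.   0.2]
```

```bash
sed -i 's/for n in("scene","side")}$/for n in("scene",)}/' cap.py; python3 - <<'E'
from sim import sim
for rows in([7,14,21,28,34,34,29,23],[7,14,21,28,34,34,28,21],[7,14,21,28,35,35,35,29]):
    for m in(.192,.24,.288): print(rows,m,[tuple(float(x) for x in o) for o in sim(rows,m=m)][-2:])
E
```

```text
[7, 14, 21, 28, 34, 34, 29, 23] 0.192 [(-0.548, -0.222, 0.326), (-0.468, -0.171, 0.297)]
[7, 14, 21, 28, 34, 34, 29, 23] 0.24 [(-0.548, -0.241, 0.307), (-0.468, -0.201, 0.267)]
[7, 14, 21, 28, 34, 34, 29, 23] 0.288 [(-0.548, -0.26, 0.288), (-0.468, -0.231, 0.237)]
[7, 14, 21, 28, 34, 34, 28, 21] 0.192 [(-0.54, -0.216, 0.324), (-0.445, -0.15, 0.295)]
[7, 14, 21, 28, 34, 34, 28, 21] 0.24 [(-0.54, -0.236, 0.304), (-0.445, -0.18, 0.265)]
[7, 14, 21, 28, 34, 34, 28, 21] 0.288 [(-0.54, -0.254, 0.286), (-0.445, -0.211, 0.234)]
[7, 14, 21, 28, 35, 35, 35, 29] 0.192 [(-0.606, -0.273, 0.332), (-0.561, -0.271, 0.29)]
[7, 14, 21, 28, 35, 35, 35, 29] 0.24 [(-0.606, -0.29, 0.315), (-0.561, -0.301, 0.259)]
[7, 14, 21, 28, 35, 35, 35, 29] 0.288 [(-0.606, -0.307, 0.299), (-0.561, -0.332, 0.229)]
```

```bash
python3 -m crank '[{"rx":7,"ry":0,"rz":0,"x":0,"y":0,"z":0,"grip":0},{"rx":14,"ry":0,"rz":0,"x":0,"y":0,"z":0,"grip":0},{"rx":21,"ry":0,"rz":0,"x":0,"y":0,"z":0,"grip":0},{"rx":28,"ry":0,"rz":0,"x":0,"y":0,"z":0,"grip":0},{"rx":34,"ry":0,"rz":0,"x":0,"y":0,"z":0,"grip":0},{"rx":34,"ry":0,"rz":0,"x":0,"y":0,"z":0,"grip":0},{"rx":28,"ry":0,"rz":0,"x":0,"y":0,"z":0,"grip":0},{"rx":21,"ry":0,"rz":0,"x":0,"y":0,"z":0,"grip":0}]'; python3 cap.py d
```

```text
time: 8.93
tcp_pos: [444.3, 220.2, 234.9]
orientation: [-2.782, -0.001, -3.039]
wrist_force: [0.7, -0.6, -9.0]
width: 23.1
grip_force: 103.4
t 8.93 tcp [444.3 220.2 234.9] carrier roll -0.360 pitch 0.001 z 173 org [446.6 197.  173.1]
scene theta -0.193 rel 0.167 miss 5.0 px [424.4 135.6] area 94
```

```bash
cat > nx.py <<'E'
# nx.py phi theta rows(json, change of tool rx in deg): what follows, after the 0.05 s of the picture
import sys,json,numpy as np
from sim import sim
phi,th=float(sys.argv[1]),float(sys.argv[2])
for s in sys.argv[3:]:
    rows=json.loads(s)
    for m in(.22,.26,.3):
        r=[-np.degrees(phi)]+[-np.degrees(phi)+x for x in rows]
        thp=th*np.exp(-.033*9.81*m*.096/.14) if 1 else th
        print(s,m,[tuple(float(x) for x in o) for o in sim(r,phi,thp,m=m,lag=.025)][-1])
E
python3 nx.py -.36 -.19 '[-7,-14]' '[-6,-12,-12]' '[-7,-13,-15]' '[-7,-14,-17]'
```

```text
[-7,-14] 0.22 (-0.151, -0.054, 0.097)
[-7,-14] 0.26 (-0.151, -0.068, 0.083)
[-7,-14] 0.3 (-0.151, -0.083, 0.068)
[-6,-12,-12] 0.22 (-0.152, -0.042, 0.11)
[-6,-12,-12] 0.26 (-0.152, -0.057, 0.095)
[-6,-12,-12] 0.3 (-0.152, -0.073, 0.079)
[-7,-13,-15] 0.22 (-0.109, -0.001, 0.108)
[-7,-13,-15] 0.26 (-0.109, -0.017, 0.092)
[-7,-13,-15] 0.3 (-0.109, -0.033, 0.076)
[-7,-14,-17] 0.22 (-0.079, 0.027, 0.107)
[-7,-14,-17] 0.26 (-0.079, 0.011, 0.091)
[-7,-14,-17] 0.3 (-0.079, -0.006, 0.074)
```

```bash
python3 -m crank '[{"rx":-7,"ry":0,"rz":0,"x":0,"y":0,"z":0,"grip":0},{"rx":-14,"ry":0,"rz":0,"x":0,"y":0,"z":0,"grip":0}]'; python3 cap.py e
```

```text
time: 9.15
tcp_pos: [444.6, 218.2, 237.5]
orientation: [-3.025, 0.003, -3.042]
wrist_force: [-0.9, -0.4, -9.2]
width: 22.7
grip_force: 103.6
t 9.15 tcp [444.6 218.2 237.5] carrier roll -0.117 pitch -0.003 z 172 org [445.6 210.6 171.9]
scene theta 0.038 rel 0.155 miss 4.8 px [412.3 139.6] area 117
```

```bash
python3 nx.py -.117 .038 '[7,11,11]' '[7,11,11,11,6]' '[7,12,12,8,4]'  '[7,14,14,8,3]'
```

```text
[7,11,11] 0.22 (-0.308, -0.17, 0.138)
[7,11,11] 0.26 (-0.308, -0.171, 0.138)
[7,11,11] 0.3 (-0.308, -0.17, 0.138)
[7,11,11,11,6] 0.22 (-0.246, -0.17, 0.076)
[7,11,11,11,6] 0.26 (-0.246, -0.183, 0.063)
[7,11,11,11,6] 0.3 (-0.246, -0.195, 0.051)
[7,12,12,8,4] 0.22 (-0.207, -0.129, 0.078)
[7,12,12,8,4] 0.26 (-0.207, -0.142, 0.065)
[7,12,12,8,4] 0.3 (-0.207, -0.155, 0.052)
[7,14,14,8,3] 0.22 (-0.195, -0.13, 0.064)
[7,14,14,8,3] 0.26 (-0.195, -0.147, 0.048)
[7,14,14,8,3] 0.3 (-0.195, -0.162, 0.032)
```

```bash
python3 -m crank '[{"rx":7,"ry":0,"rz":0,"x":0,"y":0,"z":0,"grip":0},{"rx":12,"ry":0,"rz":0,"x":0,"y":0,"z":0,"grip":0},{"rx":12,"ry":0,"rz":0,"x":0,"y":0,"z":0,"grip":0},{"rx":7,"ry":0,"rz":0,"x":0,"y":0,"z":0,"grip":0},{"rx":1,"ry":0,"rz":0,"x":0,"y":0,"z":0,"grip":0}]'; python3 cap.py f
```

```text
time: 9.62
tcp_pos: [443.7, 219.9, 235.9]
orientation: [-3.006, -0.0, -3.038]
wrist_force: [-0.5, -0.6, -9.1]
width: 22.8
grip_force: 103.7
t 9.62 tcp [443.7 219.9 235.9] carrier roll -0.136 pitch 0.000 z 171 org [444.6 211.  170.5]
scene theta 0.001 rel 0.138 miss 4.7 px [414.9 139. ] area 112
```

```bash
python3 cap.py g;python3 cap.py h
```

```text
t 9.67 tcp [444.3 217.1 237.2] carrier roll -0.131 pitch -0.002 z 172 org [445.3 208.5 171.7]
scene theta 0.024 rel 0.155 miss 4.8 px [412.6 139.5] area 119
t 9.72 tcp [444.2 215.9 237.3] carrier roll -0.138 pitch -0.001 z 172 org [445.2 206.9 171.9]
scene theta 0.029 rel 0.167 miss 4.8 px [411.6 139.8] area 118
```

```bash
sed -i 's/thp=.*/thp=th/' nx.py; python3 nx.py -.138 .035 '[7,14,14,14,8,2,-3]' '[7,14,14,14,8,1,-5,-5]' '[7,13,13,13,7,0,-5,-5]' 
```

```text
[7,14,14,14,8,2,-3] 0.22 (-0.111, -0.081, 0.03)
[7,14,14,14,8,2,-3] 0.26 (-0.111, -0.113, -0.002)
[7,14,14,14,8,2,-3] 0.3 (-0.111, -0.146, -0.035)
[7,14,14,14,8,1,-5,-5] 0.22 (-0.052, -0.008, 0.043)
[7,14,14,14,8,1,-5,-5] 0.26 (-0.052, -0.044, 0.008)
[7,14,14,14,8,1,-5,-5] 0.3 (-0.052, -0.082, -0.03)
[7,13,13,13,7,0,-5,-5] 0.22 (-0.052, 0.007, 0.059)
[7,13,13,13,7,0,-5,-5] 0.26 (-0.052, -0.024, 0.028)
[7,13,13,13,7,0,-5,-5] 0.3 (-0.052, -0.058, -0.006)
```

```bash
python3 -m crank '[{"rx":7,"ry":0,"rz":0,"x":0,"y":0,"z":0,"grip":0},{"rx":13,"ry":0,"rz":0,"x":0,"y":0,"z":0,"grip":0},{"rx":13,"ry":0,"rz":0,"x":0,"y":0,"z":0,"grip":0},{"rx":13,"ry":0,"rz":0,"x":0,"y":0,"z":0,"grip":0},{"rx":7,"ry":0,"rz":0,"x":0,"y":0,"z":0,"grip":0},{"rx":0,"ry":0,"rz":0,"x":0,"y":0,"z":0,"grip":0},{"rx":-5,"ry":0,"rz":0,"x":0,"y":0,"z":0,"grip":0},{"rx":-5,"ry":0,"rz":0,"x":0,"y":0,"z":0,"grip":0}]' >/dev/null; python3 cap.py i; python3 cap.py j
```

```text
t 10.43 tcp [444.1 215.6 237.3] carrier roll -0.049 pitch -0.002 z 171 org [444.5 212.3 171.4]
scene theta 0.041 rel 0.090 miss 4.8 px [411.5 139.9] area 118
t 10.48 tcp [443.9 215.7 237.1] carrier roll -0.053 pitch -0.001 z 171 org [444.3 212.2 171.2]
scene theta 0.050 rel 0.103 miss 4.7 px [410.9 140.4] area 118
```

```bash
sed -i 's/(.22,.26,.3)/(.18,.22,.26)/' nx.py; python3 nx.py -.052 .047  '[7,12,12,7,2]' '[7,12,12,6,0]' '[7,12,12,12,6,0]' '[7,12,12,12,6,0,-2]' 
```

```text
[7,12,12,7,2] 0.18 (-0.112, -0.067, 0.045)
[7,12,12,7,2] 0.22 (-0.112, -0.079, 0.033)
[7,12,12,7,2] 0.26 (-0.112, -0.09, 0.023)
[7,12,12,6,0] 0.18 (-0.082, -0.038, 0.044)
[7,12,12,6,0] 0.22 (-0.082, -0.05, 0.032)
[7,12,12,6,0] 0.26 (-0.082, -0.062, 0.021)
[7,12,12,12,6,0] 0.18 (-0.082, -0.06, 0.022)
[7,12,12,12,6,0] 0.22 (-0.082, -0.078, 0.004)
[7,12,12,12,6,0] 0.26 (-0.082, -0.096, -0.014)
[7,12,12,12,6,0,-2] 0.18 (-0.028, 0.001, 0.029)
[7,12,12,12,6,0,-2] 0.22 (-0.028, -0.018, 0.01)
[7,12,12,12,6,0,-2] 0.26 (-0.028, -0.038, -0.01)
```

```bash
python3 -m crank '[{"rx":7,"ry":0,"rz":0,"x":0,"y":0,"z":0,"grip":0},{"rx":12,"ry":0,"rz":0,"x":0,"y":0,"z":0,"grip":0},{"rx":12,"ry":0,"rz":0,"x":0,"y":0,"z":0,"grip":0},{"rx":12,"ry":0,"rz":0,"x":0,"y":0,"z":0,"grip":0},{"rx":6,"ry":0,"rz":0,"x":0,"y":0,"z":0,"grip":0},{"rx":0,"ry":0,"rz":0,"x":0,"y":0,"z":0,"grip":0},{"rx":-2,"ry":0,"rz":0,"x":0,"y":0,"z":0,"grip":0}]' >/dev/null; python3 cap.py k; python3 cap.py l
```

```text
t 11.12 tcp [444.  217.6 236.8] carrier roll -0.012 pitch -0.002 z 171 org [444.1 216.8 170.8]
scene theta 0.033 rel 0.045 miss 4.7 px [413.3 139.3] area 114
t 11.17 tcp [443.8 216.7 236.8] carrier roll -0.013 pitch -0.001 z 171 org [444.  215.8 170.8]
scene theta 0.044 rel 0.057 miss 4.8 px [412.  139.9] area 117
```

```bash
python3 -m crank '[{"rx":5,"ry":0,"rz":0,"x":0,"y":0,"z":0,"grip":0},{"rx":6,"ry":0,"rz":0,"x":0,"y":0,"z":0,"grip":0},{"rx":6,"ry":0,"rz":0,"x":0,"y":0,"z":0,"grip":0},{"rx":6,"ry":0,"rz":0,"x":0,"y":0,"z":0,"grip":0}]' >/dev/null; python3 cap.py m; python3 cap.py n
```

```text
t 11.55 tcp [443.5 219.3 236. ] carrier roll -0.121 pitch 0.001 z 170 org [444.3 211.4 170.5]
scene theta -0.049 rel 0.073 miss 4.9 px [417.7 137.6] area 109
t 11.60 tcp [443.6 219.  236. ] carrier roll -0.121 pitch 0.001 z 171 org [444.3 211.  170.5]
scene theta -0.051 rel 0.070 miss 4.9 px [417.6 137.6] area 110
```

```bash
python3 -m crank '[{"rx":-0.5,"ry":0,"rz":0,"x":0,"y":0,"z":0,"grip":0},{"rx":-1,"ry":0,"rz":0,"x":0,"y":0,"z":0,"grip":0},{"rx":-1.5,"ry":0,"rz":0,"x":0,"y":0,"z":0,"grip":0},{"rx":-2,"ry":0,"rz":0,"x":0,"y":0,"z":0,"grip":0},{"rx":-2.5,"ry":0,"rz":0,"x":0,"y":0,"z":0,"grip":0},{"rx":-3,"ry":0,"rz":0,"x":0,"y":0,"z":0,"grip":0}]' >/dev/null; python3 cap.py o
```

```text
t 12.15 tcp [444.  218.1 236.3] carrier roll -0.069 pitch 0.000 z 170 org [444.4 213.6 170.5]
scene theta 0.016 rel 0.085 miss 4.7 px [414.  139.3] area 116
```

```bash
sed -i 's/"theta %.3f rel/"theta+.035: %.3f rel/; s/%(b\[1\]+roll,b\[1\]/%(b[1]+roll+.035,b[1]+.035/' cap.py; python3 nx.py -.069 .045  '[7,13,13,13,6,0]' '[7,13,13,13,13,6,0]' '[7,12,12,12,5,-2,-3]'  '[7,13,13,13,13,6,0,-3]'
```

```text
[7,13,13,13,6,0] 0.18 (-0.099, -0.071, 0.028)
[7,13,13,13,6,0] 0.22 (-0.099, -0.091, 0.008)
[7,13,13,13,6,0] 0.26 (-0.099, -0.111, -0.012)
[7,13,13,13,13,6,0] 0.18 (-0.099, -0.098, 0.001)
[7,13,13,13,13,6,0] 0.22 (-0.099, -0.127, -0.027)
[7,13,13,13,13,6,0] 0.26 (-0.099, -0.156, -0.056)
[7,12,12,12,5,-2,-3] 0.18 (-0.023, 0.026, 0.049)
[7,12,12,12,5,-2,-3] 0.22 (-0.023, 0.008, 0.03)
[7,12,12,12,5,-2,-3] 0.26 (-0.023, -0.012, 0.011)
[7,13,13,13,13,6,0,-3] 0.18 (-0.032, -0.03, 0.002)
[7,13,13,13,13,6,0,-3] 0.22 (-0.032, -0.063, -0.03)
[7,13,13,13,13,6,0,-3] 0.26 (-0.032, -0.097, -0.065)
```

```bash
python3 -m crank '[{"rx":7,"ry":0,"rz":0,"x":0,"y":0,"z":0,"grip":0},{"rx":13,"ry":0,"rz":0,"x":0,"y":0,"z":0,"grip":0},{"rx":13,"ry":0,"rz":0,"x":0,"y":0,"z":0,"grip":0},{"rx":13,"ry":0,"rz":0,"x":0,"y":0,"z":0,"grip":0},{"rx":6,"ry":0,"rz":0,"x":0,"y":0,"z":0,"grip":0},{"rx":0,"ry":0,"rz":0,"x":0,"y":0,"z":0,"grip":0},{"rx":-3,"ry":0,"rz":0,"x":0,"y":0,"z":0,"grip":0}]' >/dev/null; python3 cap.py p; python3 cap.py q
```

```text
t 12.78 tcp [444.3 217.6 237.2] carrier roll -0.011 pitch -0.003 z 171 org [444.5 216.9 171.2]
scene theta+.035: -0.024 rel -0.012 miss 5.0 px [418.6 136.6] area 107
t 12.83 tcp [444.1 216.2 237.1] carrier roll -0.011 pitch -0.002 z 171 org [444.3 215.5 171.1]
scene theta+.035: -0.014 rel -0.002 miss 4.9 px [417.5 137.2] area 106
```

```bash
python3 -m crank '[{"rx":-0.8,"ry":0,"rz":0,"x":0,"y":0,"z":0,"grip":0},{"rx":-0.8,"ry":0,"rz":0,"x":0,"y":0,"z":0,"grip":0},{"rx":-0.8,"ry":0,"rz":0,"x":0,"y":0,"z":0,"grip":0},{"rx":-0.8,"ry":0,"rz":0,"x":0,"y":0,"z":0,"grip":0}]' >/dev/null; python3 cap.py r
```

```text
t 13.22 tcp [443.8 218.8 236.2] carrier roll -0.004 pitch 0.000 z 170 org [443.8 218.5 170.2]
scene theta+.035: -0.007 rel -0.002 miss 4.9 px [418.1 137.4] area 110
```

```bash
python3 -m crank '[{"rx":-0.3,"ry":0,"rz":0,"x":0,"y":0,"z":0.2,"grip":0},{"rx":-0.3,"ry":0,"rz":0,"x":0,"y":0,"z":0.4,"grip":0},{"rx":-0.3,"ry":0,"rz":0,"x":0,"y":0,"z":0.6,"grip":0},{"rx":-0.3,"ry":0,"rz":0,"x":0,"y":0,"z":0.8,"grip":0}]' >/dev/null; python3 cap.py s
```

```text
t 13.60 tcp [443.8 218.4 227.9] carrier roll 0.001 pitch 0.000 z 162 org [443.8 218.5 161.9]
scene theta+.035: -0.006 rel -0.007 miss 4.5 px [417.6 140.6] area 102
```

```bash
python3 -m crank '[{"rx":-0.5,"ry":0,"rz":0,"x":0,"y":0,"z":0.2,"grip":0},{"rx":-0.5,"ry":0,"rz":0,"x":0,"y":0,"z":0.4,"grip":0},{"rx":-0.5,"ry":0,"rz":0,"x":0,"y":0,"z":0.6,"grip":0},{"rx":-0.5,"ry":0,"rz":0,"x":0,"y":0,"z":0.8,"grip":0},{"rx":-0.5,"ry":0,"rz":0,"x":0,"y":0,"z":0.8,"grip":0}]' >/dev/null; python3 cap.py t
```

```text
t 14.07 tcp [443.7 218.2 219.8] carrier roll 0.010 pitch 0.001 z 154 org [443.6 218.8 153.8]
scene theta+.035: 0.003 rel -0.007 miss 4.0 px [416.8 144. ] area 96
```

```bash
python3 -m crank '[{"rx":0.2,"ry":0,"rz":0,"x":0,"y":-0.1,"z":0.2,"grip":0},{"rx":0.2,"ry":0,"rz":0,"x":0,"y":-0.2,"z":0.4,"grip":0},{"rx":0.2,"ry":0,"rz":0,"x":0,"y":-0.3,"z":0.6,"grip":0},{"rx":0.2,"ry":0,"rz":0,"x":0,"y":-0.3,"z":0.8,"grip":0},{"rx":0.2,"ry":0,"rz":0,"x":0,"y":-0.3,"z":0.8,"grip":0}]' >/dev/null; python3 cap.py u
```

```text
t 14.53 tcp [443.9 215.2 211.7] carrier roll 0.007 pitch 0.001 z 146 org [443.8 215.7 145.7]
scene theta+.035: 0.002 rel -0.005 miss 4.1 px [415.3 147. ] area 100
```

Very steady. I'll continue with small corrections.

```bash
python3 -m crank '[{"rx":0.1,"ry":0,"rz":0,"x":0,"y":0,"z":0,"grip":0},{"rx":0.1,"ry":0,"rz":0,"x":0,"y":0,"z":0.2,"grip":0},{"rx":0.1,"ry":0,"rz":0,"x":0,"y":0,"z":0.4,"grip":0},{"rx":0.1,"ry":0,"rz":0,"x":0,"y":0,"z":0.4,"grip":0},{"rx":0.1,"ry":0,"rz":0,"x":0,"y":0,"z":0.4,"grip":0}]' >/dev/null; python3 cap.py v
```

```text
t 15.00 tcp [444.  215.4 208.1] carrier roll 0.005 pitch 0.001 z 142 org [444.  215.8 142.1]
scene theta+.035: 0.008 rel 0.003 miss 4.2 px [414.8 148.3] area 100
```

```bash
python3 -m crank '[{"rx":0.7,"ry":0,"rz":0,"x":0,"y":0,"z":0,"grip":0},{"rx":0.7,"ry":0,"rz":0,"x":0,"y":0,"z":0,"grip":0},{"rx":0.7,"ry":0,"rz":0,"x":0,"y":0,"z":0,"grip":0},{"rx":0.7,"ry":0,"rz":0,"x":0,"y":0,"z":0,"grip":0},{"rx":0.7,"ry":0,"rz":0,"x":0,"y":0,"z":0,"grip":0}]' >/dev/null; python3 cap.py w
```

```text
t 15.47 tcp [444.2 215.5 208.3] carrier roll -0.007 pitch -0.000 z 142 org [444.3 215.1 142.3]
scene theta+.035: -0.002 rel 0.005 miss 4.2 px [415.3 148. ] area 103
```

```bash
python3 -m crank '[{"rx":0,"ry":0,"rz":0,"x":0,"y":0,"z":0,"grip":0},{"rx":0,"ry":0,"rz":0,"x":0,"y":0,"z":0,"grip":0},{"rx":0,"ry":0,"rz":0,"x":0,"y":0,"z":0,"grip":0},{"rx":0,"ry":0,"rz":0,"x":0,"y":0,"z":0,"grip":0},{"rx":0,"ry":0,"rz":0,"x":0,"y":0,"z":0,"grip":0}]' >/dev/null; python3 cap.py x
```

```text
t 15.93 tcp [444.3 215.4 208.3] carrier roll -0.007 pitch 0.000 z 142 org [444.3 215.  142.3]
scene theta+.035: 0.003 rel 0.010 miss 4.2 px [414.9 148.2] area 101
```

```bash
python3 -m crank '[{"rx":0.5,"ry":0,"rz":0,"x":0,"y":0,"z":0,"grip":0},{"rx":0.5,"ry":0,"rz":0,"x":0,"y":0,"z":0,"grip":0},{"rx":0.5,"ry":0,"rz":0,"x":0,"y":0,"z":0,"grip":0},{"rx":0.5,"ry":0,"rz":0,"x":0,"y":0,"z":0,"grip":0},{"rx":0.5,"ry":0,"rz":0,"x":0,"y":0,"z":0,"grip":0}]' >/dev/null; python3 cap.py y
```

```text
t 16.40 tcp [444.2 215.5 208.3] carrier roll -0.016 pitch 0.000 z 142 org [444.3 214.5 142.3]
scene theta+.035: -0.003 rel 0.013 miss 4.2 px [415.2 148. ] area 102
```

```bash
python3 -m crank '[{"rx":0.2,"ry":0,"rz":0,"x":0,"y":0,"z":0,"grip":0},{"rx":0.2,"ry":0,"rz":0,"x":0,"y":0,"z":0,"grip":0},{"rx":0.2,"ry":0,"rz":0,"x":0,"y":0,"z":0,"grip":0},{"rx":0.2,"ry":0,"rz":0,"x":0,"y":0,"z":0,"grip":0},{"rx":0.2,"ry":0,"rz":0,"x":0,"y":0,"z":0,"grip":0}]' >/dev/null; python3 cap.py z
```

```text
t 16.87 tcp [444.2 215.5 208.3] carrier roll -0.019 pitch 0.000 z 142 org [444.4 214.2 142.3]
scene theta+.035: -0.007 rel 0.013 miss 4.2 px [415.5 148. ] area 102
```

```bash
python3 -m crank '[{"rx":0,"ry":0,"rz":0,"x":0,"y":0,"z":0,"grip":0},{"rx":0,"ry":0,"rz":0,"x":0,"y":0,"z":0,"grip":0},{"rx":0,"ry":0,"rz":0,"x":0,"y":0,"z":0,"grip":0},{"rx":0,"ry":0,"rz":0,"x":0,"y":0,"z":0,"grip":0},{"rx":0,"ry":0,"rz":0,"x":0,"y":0,"z":0,"grip":0},{"rx":0,"ry":0,"rz":0,"x":0,"y":0,"z":0,"grip":0}]' >/dev/null; python3 cap.py A
```

```text
t 17.42 tcp [444.2 215.5 208.3] carrier roll -0.019 pitch 0.000 z 142 org [444.4 214.2 142.3]
scene theta+.035: -0.012 rel 0.008 miss 4.2 px [415.7 147.9] area 98
```

```bash
python3 -m crank '[{"rx":-0.7,"ry":0,"rz":0,"x":0,"y":0,"z":0,"grip":0},{"rx":-0.7,"ry":0,"rz":0,"x":0,"y":0,"z":0,"grip":0},{"rx":-0.7,"ry":0,"rz":0,"x":0,"y":0,"z":0,"grip":0},{"rx":-0.7,"ry":0,"rz":0,"x":0,"y":0,"z":0,"grip":0},{"rx":-0.7,"ry":0,"rz":0,"x":0,"y":0,"z":0,"grip":0},{"rx":-0.7,"ry":0,"rz":0,"x":0,"y":0,"z":0,"grip":0}]' >/dev/null; python3 cap.py B
```

```text
t 17.97 tcp [444.2 215.4 208.3] carrier roll -0.007 pitch 0.000 z 142 org [444.3 215.  142.3]
scene theta+.035: 0.005 rel 0.013 miss 4.2 px [414.8 148.2] area 102
```

```bash
python3 -m crank '[{"rx":0.6,"ry":0,"rz":0,"x":0,"y":0,"z":0,"grip":0},{"rx":0.6,"ry":0,"rz":0,"x":0,"y":0,"z":0,"grip":0},{"rx":0.6,"ry":0,"rz":0,"x":0,"y":0,"z":0,"grip":0},{"rx":0.6,"ry":0,"rz":0,"x":0,"y":0,"z":0,"grip":0},{"rx":0.6,"ry":0,"rz":0,"x":0,"y":0,"z":0,"grip":0},{"rx":0.6,"ry":0,"rz":0,"x":0,"y":0,"z":0,"grip":0}]' >/dev/null; python3 cap.py C; python3 -c "
from h import *
delta([445.4,215.4,150],np.pi+.096)"
```

```text
t 18.52 tcp [444.3 215.5 208.3] carrier roll -0.018 pitch -0.000 z 142 org [444.4 214.3 142.3]
scene theta+.035: -0.005 rel 0.013 miss 4.1 px [415.5 148. ] area 101
shift cm [-0.12  0.08  5.83] turn deg [-1.   0.   0.2]
```

```bash
python3 -m crank '[{"rx":-0.5,"ry":0,"rz":0,"x":0,"y":-0.1,"z":1,"grip":0},{"rx":-0.5,"ry":0,"rz":0,"x":-0.1,"y":-0.1,"z":2.5,"grip":0},{"rx":-0.5,"ry":0,"rz":0,"x":-0.1,"y":-0.1,"z":4,"grip":0},{"rx":-0.5,"ry":0,"rz":0,"x":-0.1,"y":-0.1,"z":5.5,"grip":0},{"rx":-0.7,"ry":0,"rz":0,"x":-0.1,"y":-0.1,"z":7,"grip":0},{"rx":-1,"ry":0,"rz":0,"x":-0.1,"y":-0.1,"z":8.5,"grip":0},{"rx":-1,"ry":0,"rz":0,"x":-0.1,"y":-0.1,"z":9.8,"grip":0},{"rx":-1,"ry":0,"rz":0,"x":-0.1,"y":-0.1,"z":9.8,"grip":0}]' ; python3 cap.py D
python3 - <<'E'
from h import *
import cv2,pickle
o=robot.observe();ims={n:robot.get_image(n)[:,:,::-1] for n in("wrist","side","scene")};pickle.dump(o,open("w6.pkl","wb"))
for n in ims: cv2.imwrite(f"pics/D2_{n}.png",ims[n])
a=cv2.resize(ims["side"][140:248,212:352],(420,324),interpolation=cv2.INTER_CUBIC)
c=cv2.resize(ims["scene"][180:272,328:468],(420,276),interpolation=cv2.INTER_CUBIC)
w=cv2.resize(ims["wrist"][0:300,220:410],(380,600),interpolation=cv2.INTER_CUBIC)
cv2.imwrite("pics/Dm.png",np.hstack([w,np.vstack([a,c])]));print(o["tcp_pos"],o["orientation"])
E
```

```text
time: 19.23
tcp_pos: [443.9, 212.2, 108.2]
orientation: [-3.141, -0.004, -3.042]
wrist_force: [-0.3, -0.7, -7.8]
width: 23.1
grip_force: 103.3
t 19.23 tcp [443.9 212.2 108.2] carrier roll -0.001 pitch 0.004 z 42 org [443.6 212.1  42.2]
scene theta+.035: 0.029 rel 0.030 miss 3.3 px [407.7 181.1] area 98
[444.47692878 212.40973326 109.32477502] [-3.14082907e+00 -3.10092486e-03 -3.04213823e+00]
```

View pics/Dm.png

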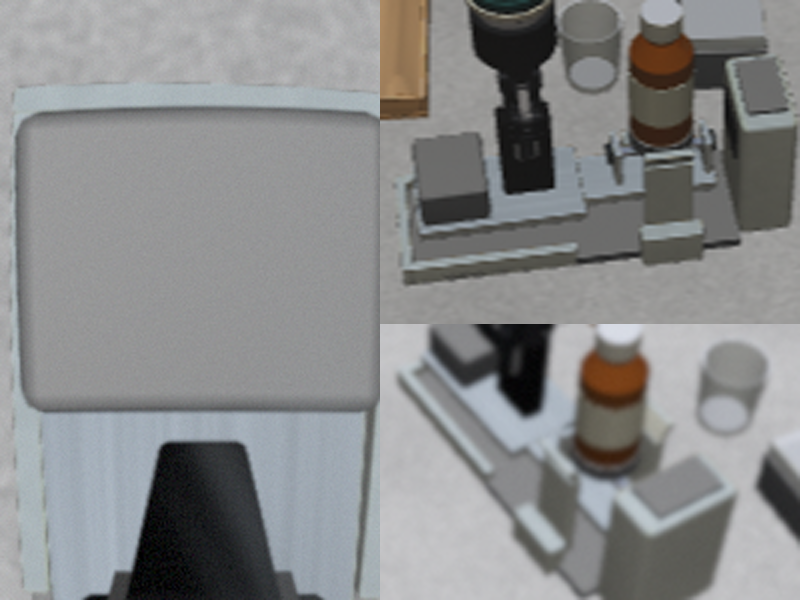

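The last view shows the carrier just above the rims: in the wrist view the left rim runs beside the plate (plate edge near montage x≈44, right plate edge ≈362). I'll measure the edges from profiles.

```bash
python3 - <<'E'
import cv2,numpy as np
im=cv2.imread("pics/D2_wrist.png").astype(int)
for v in(225,255):
    r=im[v-3:v+4].mean(0).round().astype(int)
    print(v,"L",[(x,*r[x].tolist()) for x in range(222,250,1)]);print("R",[(x,*r[x].tolist()) for x in range(392,424,1)])
c=im[30:62,300:340].mean(1).round().astype(int);print([(30+i,*x.tolist()) for i,x in enumerate(c)])
E
```

```text
225 L [(222, 175, 175, 174), (223, 174, 174, 173), (224, 172, 172, 171), (225, 174, 173, 173), (226, 173, 171, 171), (227, 167, 168, 163), (228, 177, 176, 167), (229, 186, 183, 172), (230, 187, 183, 172), (231, 186, 181, 171), (232, 188, 183, 173), (233, 186, 181, 171), (234, 188, 183, 173), (235, 187, 182, 172), (236, 187, 184, 173), (237, 187, 183, 172), (238, 186, 183, 173), (239, 182, 182, 172), (240, 176, 177, 166), (241, 175, 170, 161), (242, 176, 167, 157), (243, 179, 169, 159), (244, 180, 170, 161), (245, 183, 172, 161), (246, 183, 172, 162), (247, 184, 173, 163), (248, 183, 171, 162), (249, 182, 172, 162)]
R [(392, 178, 169, 159), (393, 179, 170, 161), (394, 180, 170, 161), (395, 181, 171, 161), (396, 179, 170, 160), (397, 181, 170, 160), (398, 179, 170, 161), (399, 178, 171, 162), (400, 171, 167, 159), (401, 146, 146, 140), (402, 110, 111, 108), (403, 94, 96, 95), (404, 96, 98, 96), (405, 112, 112, 109), (406, 146, 146, 140), (407, 176, 175, 165), (408, 183, 181, 171), (409, 184, 180, 170), (410, 183, 179, 169), (411, 184, 180, 170), (412, 185, 180, 171), (413, 184, 180, 17
[... 1523 characters left out ...]
176), (423, 178, 177, 177)]
[(30, 175, 174, 174), (31, 175, 174, 174), (32, 175, 174, 173), (33, 175, 174, 174), (34, 174, 173, 173), (35, 174, 173, 172), (36, 175, 173, 173), (37, 174, 173, 172), (38, 175, 173, 173), (39, 175, 174, 173), (40, 171, 170, 170), (41, 166, 165, 162), (42, 181, 178, 169), (43, 186, 181, 171), (44, 185, 181, 171), (45, 185, 181, 171), (46, 185, 181, 171), (47, 185, 181, 170), (48, 185, 181, 170), (49, 185, 181, 171), (50, 186, 182, 171), (51, 184, 180, 170), (52, 169, 165, 156), (53, 128, 125, 120), (54, 104, 102, 101), (55, 113, 112, 111), (56, 122, 121, 120), (57, 128, 127, 127), (58, 133, 132, 132), (59, 138, 137, 137), (60, 143, 142, 141), (61, 148, 147, 146)]
```

```bash
python3 - <<'E'
from h import *
import pickle
o=pickle.load(open("w6.pkl","rb"));R=Ro.from_euler("xyz",o["orientation"]).as_matrix()
th=o["orientation"][2]+np.pi;Q=np.array([[np.cos(th),-np.sin(th)],[np.sin(th),np.cos(th)]])
f=lambda u,v,z:(Q.T@(wray((u,v),o,z)[:2]-o["tcp_pos"][:2])).round(1)
z0=o["tcp_pos"][2]-66
for n,u,v,z in[("rimL",227.7,225,24),("rimR",419.5,225,24),("rimL",228.5,255,24),("rimR",416.7,255,24),("innerR",406,225,24),("innerR",403.3,255,24),
 ("plateL",240.5,225,z0+12),("plateR",401,225,z0+12),("plateL",242,255,z0+12),("plateR",398.8,255,z0+12),("endOut",320,41.5,24),("ballast end",320,53,z0+54)]: print(n,f(u,v,z))
E
```

```text
rimL [-13.6 -60.9]
rimR [-13.6  63.8]
rimL [  7.  -61.8]
rimR [ 7.  63.4]
innerR [-13.5  54.7]
innerR [ 7.  54.2]
plateL [-21.5 -45.1]
plateR [-21.5  44.3]
plateL [ -3.8 -45.3]
plateR [-3.8 44.1]
endOut [-128.8   -0.8]
ballast end [-105.4   -0.5]
```

```bash
python3 -m crank '[{"rx":0,"ry":0,"rz":0,"x":0,"y":0.17,"z":0,"grip":0},{"rx":0,"ry":0,"rz":0,"x":0,"y":0.17,"z":0.8,"grip":0},{"rx":0,"ry":0,"rz":0,"x":0,"y":0.17,"z":1.6,"grip":0},{"rx":0,"ry":0,"rz":0,"x":0,"y":0.17,"z":2.2,"grip":0},{"rx":0,"ry":0,"rz":0,"x":0,"y":0.17,"z":2.6,"grip":0},{"rx":0,"ry":0,"rz":0,"x":0,"y":0.17,"z":2.9,"grip":0},{"rx":0,"ry":0,"rz":0,"x":0,"y":0.17,"z":3.0,"grip":0},{"rx":0,"ry":0,"rz":0,"x":0,"y":0.17,"z":3.0,"grip":0}]' 
python3 -m crank '[{"rx":0,"ry":0,"rz":0,"x":0,"y":0,"z":0.05,"grip":0},{"rx":0,"ry":0,"rz":0,"x":0,"y":0,"z":0.1,"grip":0},{"rx":0,"ry":0,"rz":0,"x":0,"y":0,"z":0.15,"grip":0},{"rx":0,"ry":0,"rz":0,"x":0,"y":0,"z":0.15,"grip":0}]'
```

```text
time: 20.1
tcp_pos: [445.1, 214.5, 79.9]
orientation: [-3.141, -0.001, -3.042]
wrist_force: [0.7, -0.9, -8.3]
width: 23.0
grip_force: 104.0
time: 20.43
tcp_pos: [445.5, 214.7, 78.9]
orientation: [3.141, 0.001, -3.042]
wrist_force: [-0.3, -0.1, -7.6]
width: 22.9
grip_force: 103.9
```

```bash
python3 -m crank '[{"rx":0,"ry":0,"rz":0,"x":0,"y":0,"z":0.04,"grip":0},{"rx":0,"ry":0,"rz":0,"x":0,"y":0,"z":0.08,"grip":0},{"rx":0,"ry":0,"rz":0,"x":0,"y":0,"z":0.12,"grip":0},{"rx":0,"ry":0,"rz":0,"x":0,"y":0,"z":0.12,"grip":0}]'
```

```text
time: 20.77
tcp_pos: [445.4, 214.6, 77.6]
orientation: [-3.142, 0.0, -3.042]
wrist_force: [0.2, 0.6, -7.7]
width: 23.0
grip_force: 103.9
```

```bash
python3 -m crank '[{"rx":0,"ry":0,"rz":0,"x":0,"y":0,"z":0.04,"grip":0},{"rx":0,"ry":0,"rz":0,"x":0,"y":0,"z":0.08,"grip":0},{"rx":0,"ry":0,"rz":0,"x":0,"y":0,"z":0.08,"grip":0}]';python3 -m crank '[{"rx":0,"ry":0,"rz":0,"x":0,"y":0,"z":0.03,"grip":0},{"rx":0,"ry":0,"rz":0,"x":0,"y":0,"z":0.06,"grip":0},{"rx":0,"ry":0,"rz":0,"x":0,"y":0,"z":0.06,"grip":0}]'; python3 cap.py E
```

```text
time: 21.02
tcp_pos: [445.4, 214.5, 77.1]
orientation: [-3.142, 0.0, -3.042]
wrist_force: [-0.8, 0.3, -1.1]
width: 23.0
grip_force: 104.7
time: 21.27
tcp_pos: [445.4, 214.5, 77.1]
orientation: [-3.141, 0.0, -3.042]
wrist_force: [-2.8, -1.9, 8.0]
width: 23.2
grip_force: 106.2
t 21.27 tcp [445.4 214.5  77.1] carrier roll -0.000 pitch -0.000 z 11 org [445.5 214.5  11.1]
scene theta+.035: 0.225 rel 0.225 miss 3.8 px [396.4 195. ] area 124
```

```bash
python3 -m crank '[{"rx":0,"ry":0,"rz":0,"x":0,"y":0,"z":-0.06,"grip":0.4},{"rx":0,"ry":0,"rz":0,"x":0,"y":0,"z":-0.06,"grip":0.7},{"rx":0,"ry":0,"rz":0,"x":0,"y":0,"z":-0.06,"grip":1},{"rx":0,"ry":0,"rz":0,"x":0,"y":0,"z":-0.06,"grip":1},{"rx":0,"ry":0,"rz":0,"x":0,"y":0,"z":-0.06,"grip":1},{"rx":0,"ry":0,"rz":0,"x":0,"y":0,"z":-0.06,"grip":1},{"rx":0,"ry":0,"rz":0,"x":0,"y":0,"z":-0.06,"grip":1}]'
python3 -m crank '[{"rx":0,"ry":0,"rz":0,"x":0,"y":0,"z":-1,"grip":1},{"rx":0,"ry":0,"rz":0,"x":0,"y":0,"z":-3,"grip":1},{"rx":0,"ry":0,"rz":0,"x":0,"y":0,"z":-6,"grip":1},{"rx":0,"ry":0,"rz":0,"x":0,"y":0,"z":-9,"grip":1},{"rx":0,"ry":0,"rz":0,"x":0,"y":0,"z":-12,"grip":1},{"rx":0,"ry":0,"rz":0,"x":0,"y":0,"z":-15,"grip":1},{"rx":0,"ry":0,"rz":0,"x":0,"y":0,"z":-18,"grip":1},{"rx":0,"ry":0,"rz":0,"x":0,"y":0,"z":-20,"grip":1}]'
python3 -m crank '[{"rx":0,"ry":0,"rz":0,"x":0,"y":0,"z":0,"grip":1},{"rx":0,"ry":0,"rz":0,"x":0,"y":0,"z":0,"grip":1},{"rx":0,"ry":0,"rz":0,"x":0,"y":0,"z":0,"grip":1},{"rx":0,"ry":0,"rz":0,"x":0,"y":0,"z":0,"grip":1}]'
python3 - <<'E'
from h import *
import cv2
from cap import *
o=robot.observe();im=robot.get_image("wrist");cv2.imwrite("pics/F.png",im[:,:,::-1])
h=cv2.cvtColor(robot.get_image("scene"),cv2.COLOR_RGB2HSV)
# plate right/left edges in front of the ballast, cap in scene
im2=robot.get_image("scene");w=((im2.min(2)>199)).astype(np.uint8);s=cv2.connectedComponentsWithStats(w)
print([(s[3][i].round(1).tolist(),int(s[2][i,4])) for i in range(1,s[0]) if np.hypot(*(s[3][i]-(396,195)))<25])
# ballast top corners: dark-bounded grey box at top of wrist picture
b=np.array([445.0,214.9]);th=.0985
R=Ro.from_euler("xyz",o["orientation"]).as_matrix();P=robot.camera_params("wrist");H=np.array(P["hand_eye"]);K=np.array(P["camera_matrix"])
def pw(X):
    c=H[:3,:3].T@(R.T@(np.array(X)-o["tcp_pos"])-H[:3,3]);r=np.hypot(c[0],c[1]);a=np.arctan2(r,c[2]);return K[:2,2]+K[0,0]*a*c[:2]/r
Q=np.array([[np.cos(th),-np.sin(th)],[np.sin(th),np.cos(th)]])
for x,y in[(-106,0),(-40,30),(-73,-40),(-73,40)]:
    p=pw([*(b+Q@[x,y]),66.]);u,v=p.round().astype(int);print((x,y),p.round(1),im[v,u-8:u+9:2].mean(1).astype(int) if abs(y)==40 else im[v-8:v+9:2,u].mean(1).astype(int))
E
```

```text
time: 21.9
tcp_pos: [445.4, 214.5, 76.7]
orientation: [-3.142, -0.0, -3.042]
wrist_force: [0.4, -0.1, -1.1]
width: 85.3
grip_force: 0.0
time: 22.57
tcp_pos: [446.0, 214.8, 280.7]
orientation: [3.141, 0.004, -3.042]
wrist_force: [1.3, 0.2, -0.1]
width: 85.4
grip_force: 0.0
time: 22.9
tcp_pos: [444.2, 214.2, 275.5]
orientation: [-3.141, -0.003, -3.042]
wrist_force: [-0.7, -0.7, 0.3]
width: 85.6
grip_force: 0.0
[([396.3, 195.3], 113)]
(-106, 0) [322.3  97.2] [105 137 136 142 119  95 121 140 142]
(-40, 30) [353.8 166.6] [135 135 123  90 136 152 148 149 147]
(-73, -40) [279.7 132.2] [ 99 129 140 135 100 117 139 145 142]
(-73, 40) [364.7 132.3] [136 133 109 105 130 135 135 116 129]
```

```bash
python3 -c "
from rig import robot
print(robot.sign_off())"
```

```text
the job is handed in; nothing more can be done
None
```

The job is handed in at about 23 s of the 70 s; `sign_off` returned no verdict. By my measurements the carrier was held level with the bottle upright for about 5.7 s over the bay, then lowered flat in place and released, with the bottle leaning about 0.22 rad on a cheek.

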